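# Clamp a grip tube in the indexed V-block for a bore check

## Robot

A 7-joint arm with a two-finger parallel gripper is mounted at the origin on a cart in front of the work surface, level with it; the furniture and walls round the work are solid. World frame = base frame: x ahead of the robot, y to its left, z up, the work surface at z = 0. Lengths are in m, angles in rad, forces in N, time in s.
With the tool pointing down it reaches from about 0.4 to 0.85 m from the base axis. Payload 10.4 kg.
Tool frame: the origin (TCP) lies at the very end of the fingers, on their centre line; the grasp point (between the pads) lies 19 mm behind it (manip.grip_depth is the distance from the TCP to the grasp point, in m); z points along the fingers, x is the direction in which the jaws open and shut, and the axes are right-handed (so a half turn about z gives the same grasp; the last joint's range is limited). The gripper opens to 85 mm and grips with 20 to 120 N. Pads are 22 mm wide; open, the fingers measure 114 mm over their backs; the gripper's body (76 mm by 85 mm) begins 54 mm behind the grasp point. The pads swing forward as they close: fully open they stand 13 mm farther back than shut.
Start: joints at [1.227, 0.332, -0.065, 1.46, 0.022, 1.35, -0.088], TCP at [0.197, -0.593, 0.231] pointing down, gripper open.
Joint ranges: [-2.6, 2.6], [-0.5, 2.12], [-1.47, 1.34], [0.16, 2.42], [-1.27, 4.41], [0.06, 2.06], [-2.6, 2.6]. Speed limits (rad/s): [2.22, 2.22, 2.79, 2.79, 3.14, 3.14, 3.14].

## Interface

Orientations are given as a unit quaternion [x, y, z, w].
In Python, from workcell import manip, cams gives the robot as it stands. The module is installed in compiled form; this text tells all that it offers.
- The arm moves only by the tool move_arm, never from a script. Its arguments are lists of equal length, an entry for each row: "claw": the opening, from 0 (shut) to 1 (fully open); "dp": the shift along the tool's x, y, z as a fraction of full scale, a list of three; "turn": the turn, a rotation vector about the tool's x, y, z as a fraction of full scale, a list of three. A call has 1 to 8 rows; each row shifts and turns the commanded pose from where the row before left it, along the tool's axes as they then stand; what a row does not reach is not made up. Full scale, the value 1, is 200 mm for a shift and 45 degrees for a turn. A row lasts 1/12 s, in which the tool goes at most 41.7 mm and 7.16 degrees, less where a joint would pass 70% of its speed; a pose out of reach is approached as far as the arm can. A call with a number of a shift or a turn outside -1 to 1 is refused whole. A call with a gripper value outside its range is refused whole. The fingers move at their own pace and stop on an object; "grip_force" is the grip in N (left out, the last holds). Time passes only in rows, so rows that do not move let the fingers close. It gives the time, the measured TCP pose, the force and the opening at its end, in the units of the state.
- manip.get_obs(): the state, without advancing time (a new reading comes with each control period).
- cams.camera(name): name is "scene" or "top" or "wrist"; returns the picture (400x640x3 uint8, red, green, blue); there is no depth.
- cams.camera_info(name): a dict with "fx", "fy", "cx", "cy" (pixels), "pose" (4x4, takes a point from camera to world coordinates); the wrist camera has in their place "tool_from_camera" (4x4, takes a point from camera to tool coordinates, whose origin is the TCP and whose axes are the tool frame's). Camera axes: x right, y down, z forward; pixel columns grow to the right and rows downward; lengths in m; the calibration is good to about 2 mm. The wrist camera is an equidistant fisheye: a pixel r from the principal point sees the ray r / f radians off the axis. A picture is of the moment at which its call begins: read the wrist's pose just before it. camera_info takes no time and is no camera call.
- manip.hand_in(): hands the job in, once; it reports no verdict.
The state is a dict: "clock": time; "joint_pos": joint angles; "joint_velocities": joint speeds; "tau": joint torques, N m; "position": TCP position; "ee_rot": TCP orientation; "ft_force": force on the tool from outside, world axes, zero at the start; "torque": the same for the moment, N m; "grip_width": opening from 0.0 (shut) to 1.0 (fully open).
Only numpy, scipy, OpenCV 4.12 (cv2) and the standard library are available. Lean on these libraries where they do the work, as an engineer would, in place of code of your own. Each camera call takes 0.05 s, during which the arm holds its last target.

## Task

First turn the indexing turntable by its red post, counter-clockwise seen from above, until it clicks into its detent with the groove pointing at the viewing lens. Then take the steel grip tube out of its black rest, lay it centred along the groove of the V-block, and push it down gently so that it bears on both flanks and the sprung V-block sinks visibly (about half of its 10 mm travel). Finish like that, with the gripper still holding the tube pressed down and the table still in its detent; leave the bottles and the jar alone.

Things in the scene. Friction and masses are not known exactly. Their poses are not given: they have to be found in the camera images.
- turntable (a joint): angle (rad) of the round aluminium table, 196 mm across, about its vertical axis; grows counter-clockwise from above, range 0 to 2.0, starts at 0 to 0.4. A sprung ball clicks in at 1.571 (groove points at the lens): entering or leaving takes about 2 to 5 N at the post, and it then holds to about 0.02 rad. Elsewhere the table turns with light friction and stays put. It can be overshot.
- table_axis (a point): point on the table's axis at its top face, 24 mm above the work surface, on the fixed base (does not turn). z up; x points to the viewing lens (black ring on a post, 138 to 160 mm out, top 93 mm above the work surface); the detent's housing stands 111 to 147 mm out along y, 28 mm high. The base's place and yaw differ each time.
- post_grip (a point): centre of the grasping part of the red upright round post that turns the table: 14 mm diameter, 83 mm from the axis, this point 55 mm above the work surface, post top 68 mm. Seen from the axis it stands at 2.618 rad + turntable angle, counter-clockwise from the x axis of table_axis (4.189 at the detent). The V-block is about 45 mm away from it.
- vee_seat (a point): where the seated tube's centre lies: on the table's axis, midway along the groove; rides on the sprung V-block, 75.2 mm above the work surface unpressed. x along the groove, z up. Two steel 90-degree vees, 20 mm long, 48 mm wide, stand 30 to 50 mm either side along the groove, tops 4 mm above this point; the 60 mm gap between them is for the fingers, its floor 30 mm below this point.
- vee_carriage (a joint): how far the sprung V-block has sunk straight down, m; 0 = up (also with the tube merely lying in it), 0.010 = bottomed. It takes about 3.6 N (the tube's weight of 1 to 1.8 N included) to begin with and 0.8 N more per mm. The whole V-block also floats sideways, across its groove, up to 5 mm either way against soft centring springs (0.25 N per mm), so that it centres itself under a tube held a little off.
- tube_center (a point): centre of the loose steel grip tube: round, 25 mm diameter, 110 mm long, about 0.14 kg, dark rings at its middle; x axis = its length. It lies level in a fixed low black rest, centre 31 mm above the work surface; rubber blocks hold it 34 to 48 mm either side of its middle, and between them is room for fingers down to the rest's 4 mm plate. Either end may lead in the V-block.
- grip_tube: the same grip tube; its origin is its centre, its x axis its length
- flank_left: one sloping flank (45 degrees) of the V-block, in both vees, on the +y side of vee_seat; origin in the middle of the V-block's underside, which is 35.7 mm below vee_seat
- flank_right: the opposite flank, on the -y side of vee_seat; same origin
- amber_bottle: bystander: small loose dark bottle with amber label and blue tip, 29 x 29 x 86 mm, standing; origin at the centre of its underside
- orange_bottle: bystander: small loose white bottle with orange label, 29 x 29 x 96 mm, standing; origin at the centre of its underside
- red_jar: bystander: loose jar with red lid, 63 mm across, 55 mm high; origin at the centre of its underside
Mind the look-alikes: they are no part of the job. Leave any brown look-alike of the grip_tube alone.

How it is judged:
On the way, in this order (a step that is already met when the one before it is completed fails the run):
1. the table is turned into its detent while the tube still lies in its rest (value of joint turntable between 1.521 and 1.621 rad and height (world z) of tube_center below 0.045 m), for 0.3 s.
2. the tube is lifted out of its rest in the fingers (height (world z) of tube_center above 0.08 m and contact force between the fingers and grip_tube above 1 N), for 0.1 s.
At the end, for the whole second after the job is handed in: table within 0.05 rad of its detent (1.571); tube centre within 12 mm of the seat in plan, its length within 0.07 rad of the groove; fingers on the tube, more than 2 N on each flank, V-block sunk more than 3 mm, tube still (value of joint turntable between 1.521 and 1.621 rad and horizontal distance between tube_center and vee_seat below 0.012 m and angle between the x axis of tube_center and the x axis of vee_seat, either way round below 0.07 rad and value of joint vee_carriage above 0.003 m and contact force between grip_tube and flank_left above 2 N and contact force between grip_tube and flank_right above 2 N and contact force between the fingers and grip_tube above 2 N and height (world z) of tube_center between 0.06 and 0.0775 m and linear speed of grip_tube below 0.02 m/s); the arm keeps its last pose, push and grip.
It fails at once if the tube is pressed on a flank with more than 30 N (contact force between grip_tube and flank_left above 30 N or contact force between grip_tube and flank_right above 30 N).
It fails at once if a bottle or the jar is shifted by more than 30 mm or tipped over (distance of any of amber_bottle, orange_bottle, red_jar from where it was at the start of the episode above 0.03 m or angle between any of amber_bottle, orange_bottle, red_jar's own z axis and vertical above 0.5 rad).
It also fails if it takes over 58 s, if anything falls off the work surface, if the arm or the gripper's body presses on something with over 40 N, if the wrist force passes 120 N, or if a joint passes its speed limit or range.

## Working session

There is one attempt and no reset: what is moved stays moved. The work goes in short steps, Python scripts to look and compute and a tool call to move; the robot and the scene stay as the last step left them, time stands still between calls to the robot, and variables do not carry over. Pictures are saved under pics/ and viewed, and the job is handed in when it is done.

Besides the shell and the picture viewer there is one more tool, called after "Emit:" by a JSON object that holds its "method" and its "body", one argument or row to a line. move_arm: Moves the arm, as the interface text tells. Shift numbers are shares of 200 mm and turn numbers shares of 45 degrees, none past 1 either way. Its arguments: {"type":"object","properties":{"claw":{"type":"array","items":{"type":"number"}},"dp":{"type":"array","items":{"type":"array","items":{"type":"number"}}},"turn":{"type":"array","items":{"type":"array","items":{"type":"number"}}},"grip_force":{"type":"number"}},"required":["claw","dp","turn"]}

```bash
mkdir -p pics
python3 - <<'E'
from workcell import manip, cams
import cv2, numpy as np
np.set_printoptions(precision=4,suppress=True)
print(manip.get_obs(), manip.grip_depth)
for n in ["scene","top","wrist"]:
    im=cams.camera(n); cv2.imwrite(f"pics/{n}0.png",im[:,:,::-1]); print(n,cams.camera_info(n))
E
```

```text
{'clock': 0.0, 'joint_pos': array([ 1.2274,  0.3329, -0.0647,  1.461 ,  0.0216,  1.3499, -0.0885]), 'joint_velocities': array([ 0.0004,  0.0007,  0.0007,  0.0006, -0.    , -0.0001,  0.0018]), 'tau': array([ -0.0005, -62.543 ,   0.0491, -39.1607,   0.0162,   0.0098,
        -0.    ]), 'position': array([ 0.197 , -0.5927,  0.2305]), 'ee_rot': array([ 0.811 , -0.5851, -0.0006, -0.0004]), 'ft_force': array([-0.5249,  0.6525,  0.8611]), 'torque': array([0.0216, 0.0042, 0.0083]), 'grip_width': 1.0010712673794038} 0.0187
scene {'fx': 483.00429764640114, 'fy': 483.00429764640114, 'cx': 314.78702652498254, 'cy': 200.54295725636524, 'pose': array([[-0.5459, -0.6107,  0.5736, -0.3818],
       [-0.8378,  0.4051, -0.366 ,  0.5828],
       [-0.0089, -0.6804, -0.7328,  1.2254],
       [ 0.    ,  0.    ,  0.    ,  1.    ]])}
top {'fx': 411.3404836196185, 'fy': 411.3404836196185, 'cx': 319.401537363482, 'cy': 197.24894622471783, 'pose': array([[-0.0644, -0.9639,  0.2584,  0.0792],
       [-0.9979,  0.062 , -0.0171,  0.0392],
       [ 0.0004, -0.2589, -0.9659,  1.6695],
       [ 0.    ,  0.    ,  0.    ,  1.    ]])}
wrist {'fx': 309.70691628693146, 'fy': 309.70691628693146, 'cx': 323.40305925778256, 'cy': 196.186986865613, 'tool_from_camera': array([[ 1.    , -0.0002,  0.0009, -0.    ],
       [-0.0001,  0.9533,  0.302 , -0.0777],
       [-0.0009, -0.302 ,  0.9533, -0.1418],
       [ 0.    ,  0.    ,  0.    ,  1.    ]])}
```

View pics/scene0.png

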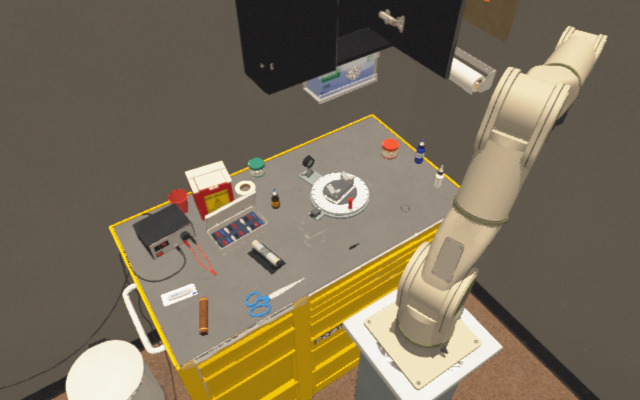

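View pics/top0.png

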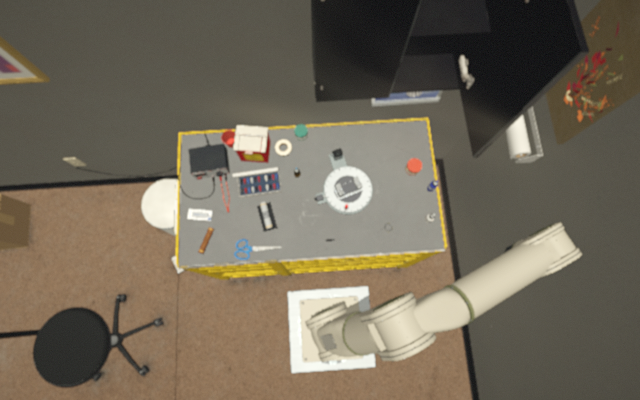

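View pics/wrist0.png

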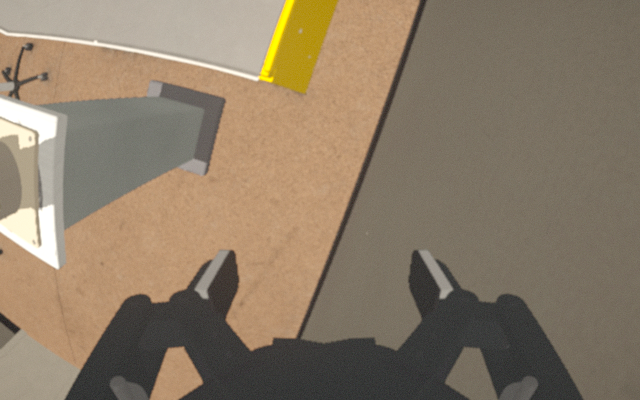

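The scene picture shows the turntable near (340,195), its red post at (350,204) and the lens at (308,163). The tube in its black rest is near (266,253), and the brown look-alike is at (204,315). I'll zoom in next.

Run:
```python
import cv2
s=cv2.imread("pics/scene0.png");t=cv2.imread("pics/top0.png")
cv2.imwrite("pics/s_z1.png",cv2.resize(s[145:285,230:390],None,fx=5,fy=4.28,interpolation=2)[:600])
cv2.imwrite("pics/s_z1.png",cv2.resize(s[145:225,280:380],None,fx=7,fy=7,interpolation=2))
cv2.imwrite("pics/t_z1.png",cv2.resize(t[140:220,300:400],None,fx=7,fy=7,interpolation=2))
a=cv2.resize(s[225:285,230:300],None,fx=5.5,fy=5.5,interpolation=2)
b=cv2.resize(t[190:250,235:305],None,fx=5.5,fy=5.5,interpolation=2)
cv2.imwrite("pics/tube_z1.png",cv2.hconcat([a,b]))
```

```text
(no output)
```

View pics/s_z1.png

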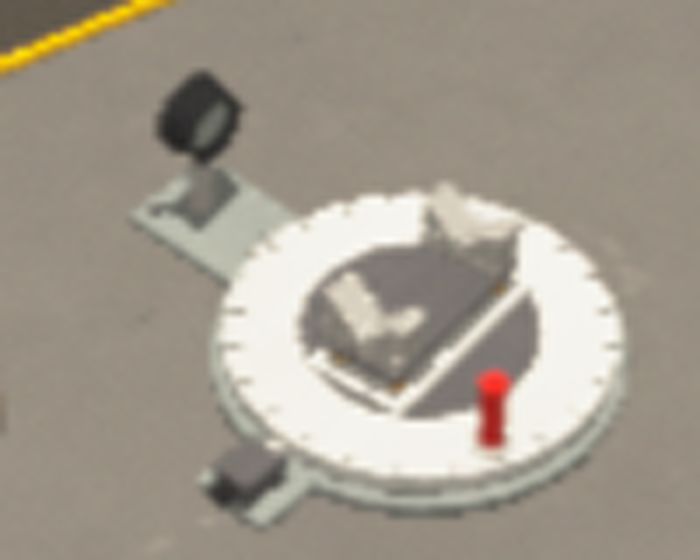

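View pics/t_z1.png

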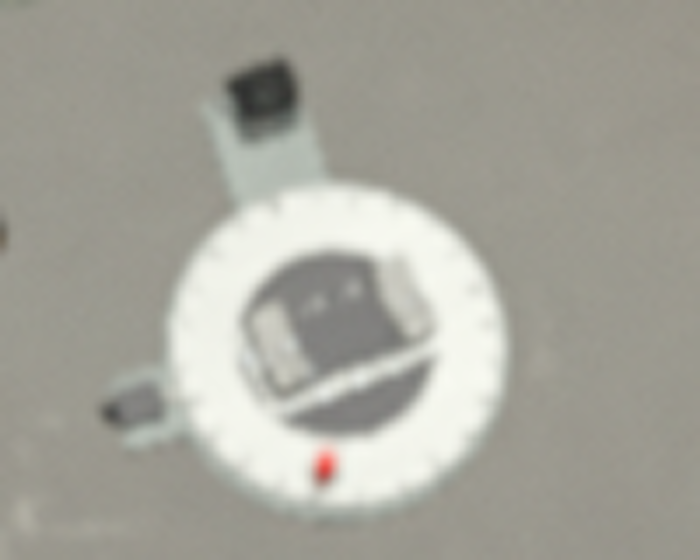

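View pics/tube_z1.png

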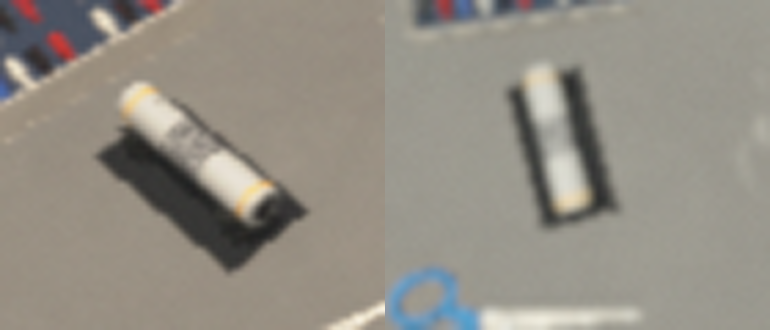

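```bash
cat > h.py <<'E'
from workcell import manip, cams
import cv2, numpy as np, sys
from scipy.spatial.transform import Rotation as R
np.set_printoptions(precision=4,suppress=True)
def ray(n,px,obs=None):
    c=cams.camera_info(n); u=np.array([(px[0]-c['cx'])/c['fx'],(px[1]-c['cy'])/c['fy']])
    if n=='wrist':
        r=np.linalg.norm(u); d=np.r_[u/r*np.sin(r),np.cos(r)] if r>0 else np.array([0,0,1.])
        T=np.eye(4);T[:3,:3]=R.from_quat(obs['ee_rot']).as_matrix();T[:3,3]=obs['position'];T=T@c['tool_from_camera']
    else: d=np.r_[u,1]; T=c['pose']
    return T[:3,3],T[:3,:3]@d
def at(n,px,z,obs=None):
    o,d=ray(n,px,obs); return o+d*(z-o[2])/d[2]
def proj(n,p,obs=None):
    c=cams.camera_info(n)
    if n=='wrist':
        T=np.eye(4);T[:3,:3]=R.from_quat(obs['ee_rot']).as_matrix();T[:3,3]=obs['position'];T=T@c['tool_from_camera']
    else: T=c['pose']
    q=np.linalg.inv(T)@np.r_[p,1]; q=q[:3]
    if n=='wrist':
        r=np.hypot(q[0],q[1]);th=np.arctan2(r,q[2]);k=th/r; return np.array([c['cx']+c['fx']*q[0]*k,c['cy']+c['fy']*q[1]*k])
    return np.array([c['cx']+c['fx']*q[0]/q[2],c['cy']+c['fy']*q[1]/q[2]])
def snap(n,f):
    o=manip.get_obs(); im=cams.camera(n); cv2.imwrite(f"pics/{f}.png",im[:,:,::-1]); return o,im
def goto(p,Rm,o=None):
    """shift and turn (fractions) from current measured pose to p,Rm in tool axes"""
    o=o or manip.get_obs(); R0=R.from_quat(o['ee_rot'])
    print('dp',R0.inv().apply(np.array(p)-o['position'])/.2,'turn',(R0.inv()*R.from_matrix(Rm)).as_rotvec()/(np.pi/4))
def down(yaw):
    """tool pointing down, tool x at world yaw"""
    x=np.array([np.cos(yaw),np.sin(yaw),0]);z=np.array([0,0,-1.]);return np.c_[x,np.cross(z,x),z]
E
python3 - <<'E'
from h import *
f=lambda x,y:(280+x/7-.5,145+y/7-.5); g=lambda x,y:(300+x/7-.5,140+y/7-.5)
print('axis',at('scene',f(420,337),.024),at('top',g(338,348),.024))
print('post',at('scene',f(493,382),.068),at('top',g(325,460),.068))
print('lens',at('scene',f(200,112),.075),at('top',g(265,95),.075))
print('det',at('scene',f(250,465),.028),at('top',g(135,405),.028))
for n,off,pts in [('scene',(230,225),[(138,102),(258,200)]),('top',(235-70,190),[(540,75),(573,195)])]:
    print([at(n,(off[0]+x/5.5,off[1]+y/5.5),.031) for x,y in pts])
print('vees s',at('scene',f(370,310),.075),at('scene',f(470,225),.075))
o=manip.get_obs();print(R.from_quat(o['ee_rot']).as_matrix())
E
```

```text
axis [ 0.5427 -0.1084  0.024 ] [ 0.5463 -0.1101  0.024 ]
post [ 0.4661 -0.0948  0.068 ] [ 0.4678 -0.0931  0.068 ]
lens [ 0.693  -0.0771  0.075 ] [ 0.6896 -0.0752  0.075 ]
det [0.5154 0.0092 0.028 ] [0.518  0.0128 0.028 ]
[array([0.5027, 0.2415, 0.031 ]), array([0.4062, 0.2187, 0.031 ])]
[array([0.5052, 0.2424, 0.031 ]), array([0.4126, 0.2208, 0.031 ])]
vees s [ 0.5311 -0.0695  0.075 ] [ 0.5518 -0.1427  0.075 ]
[[ 0.3154 -0.949  -0.0004]
 [-0.949  -0.3154  0.001 ]
 [-0.0011  0.0001 -1.    ]]
```

Run:
```python
from h import *
goto([.467,-.094,.22],down(-1.755))
```

```text
dp [-1.9412 -2.0678  0.0555] turn [0.0004 0.0013 0.643 ]
```

Emit:
{"method": "move_arm", "body": {
  "claw": [0.6, 0.6, 0.6, 0.6, 0.6, 0.6, 0.6, 0.6],
  "dp": [
    [-0.06, -0.07, 0],
    [-0.12, -0.13, 0],
    [-0.13, -0.14, 0],
    [-0.13, -0.14, 0],
    [-0.13, -0.14, 0],
    [-0.13, -0.14, 0],
    [-0.13, -0.14, 0],
    [-0.13, -0.14, 0]
  ],
  "turn": [
    [0, 0, 0],
    [0, 0, 0],
    [0, 0, 0],
    [0, 0, 0],
    [0, 0, 0],
    [0, 0, 0],
    [0, 0, 0],
    [0, 0, 0]
  ],
  "grip_force": 30
}}

```text
clock: 0.82
position: [0.3344, -0.3435, 0.2312]
ee_rot: [0.811, -0.585, -0.0, 0.0]
ft_force: [1.3, -0.4, -0.2]
grip_width: 0.598
```

Run:
```python
from h import *
goto([.467,-.094,.22],down(-1.755))
```

```text
dp [-0.9748 -1.0227  0.0558] turn [ 0.0003 -0.0003  0.6429]
```

Emit:
{"method": "move_arm", "body": {
  "claw": [0.6, 0.6, 0.6, 0.6, 0.6, 0.6, 0.6, 0.6],
  "dp": [
    [-0.13, -0.14, 0],
    [-0.13, -0.14, 0],
    [-0.13, -0.14, 0],
    [-0.13, -0.14, 0],
    [-0.13, -0.14, 0],
    [-0.13, -0.14, 0],
    [-0.13, -0.13, 0.02],
    [-0.06, -0.05, 0.03]
  ],
  "turn": [
    [0, 0, 0],
    [0, 0, 0],
    [0, 0, 0],
    [0, 0, 0],
    [0, 0, 0],
    [0, 0, 0],
    [0, 0, 0],
    [0, 0, 0]
  ]
}}

```text
clock: 1.48
position: [0.4683, -0.0919, 0.2218]
ee_rot: [0.812, -0.583, 0.001, -0.001]
ft_force: [1.0, -0.1, -1.0]
grip_width: 0.602
```

Emit:
{"method": "move_arm", "body": {
  "claw": [0.6, 0.6, 0.6, 0.6, 0.6, 0.6],
  "dp": [
    [0, 0, 0],
    [0, 0, 0],
    [0, 0, 0],
    [0, 0, 0],
    [0, 0, 0],
    [0, 0, 0]
  ],
  "turn": [
    [0, 0, 0.14],
    [0, 0, 0.14],
    [0, 0, 0.14],
    [0, 0, 0.14],
    [0, 0, 0.08],
    [0, 0, 0]
  ]
}}

```text
clock: 1.98
position: [0.4662, -0.0969, 0.2211]
ee_rot: [-0.639, 0.769, 0.0, -0.0]
ft_force: [-0.5, 1.4, -0.3]
grip_width: 0.603
```

Run:
```python
from h import *
o,im=snap('wrist','w1'); print(o['position'],o['ee_rot'],o['clock'])
```

```text
[ 0.4662 -0.0969  0.2211] [-0.6388  0.7693  0.0001 -0.0001] 1.9833
```

View pics/w1.png

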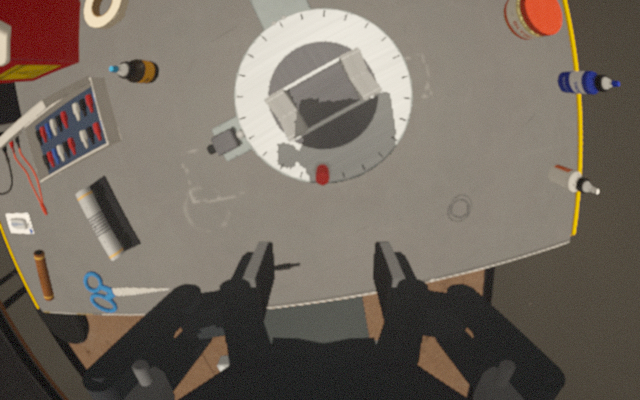

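The wrist picture shows the post around (322,175), the table centred near (324,95), the tube at about (100,218) and the detent housing at (222,143).

Run:
```python
from h import *
o=manip.get_obs(); im=cv2.imread('pics/w1.png')
print('post',at('wrist',(322,168),.068,o),'base',at('wrist',(322,183),.024,o))
t=[at('wrist',p,.031,o) for p in [(84,192),(117,255)]];print('tube',t,(t[0]+t[1])/2)
print('det',at('wrist',(224,143),.028,o))
h=cv2.cvtColor(im,cv2.COLOR_BGR2HSV); m=((h[...,0]<8)|(h[...,0]>172))&(h[...,1]>150)&(h[...,2]>60)
m[:140]=0;m[200:]=0;m[:,:300]=0;m[:,345:]=0; ys,xs=np.nonzero(m);print(xs.min(),xs.max(),ys.min(),ys.max(),xs.mean(),ys.mean())
cv2.imwrite('pics/w1z.png',cv2.resize(im[0:200,220:430],None,fx=3,fy=3,interpolation=2))
```

```text
post [ 0.4793 -0.0979  0.068 ] base [ 0.4528 -0.0929  0.024 ]
tube [array([0.506 , 0.2388, 0.031 ]), array([0.4051, 0.2184, 0.031 ])] [0.4556 0.2286 0.031 ]
det [0.52   0.0067 0.028 ]
317 327 165 183 321.98342541436466 174.49171270718233
```

View pics/w1z.png

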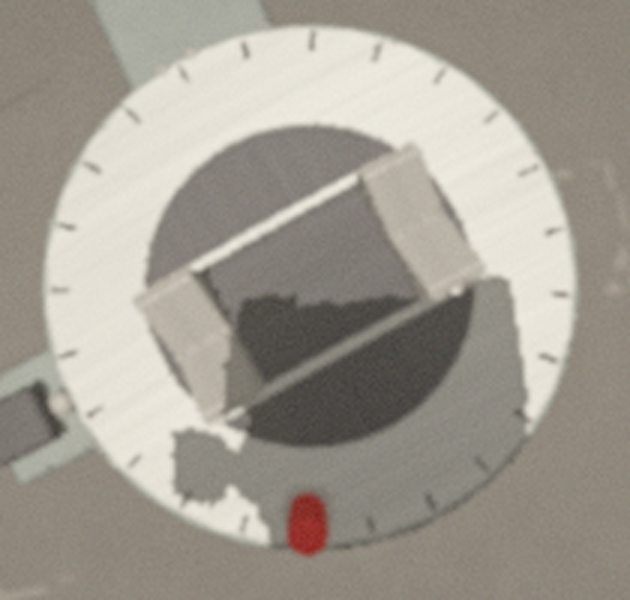

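Run:
```python
from h import *
from scipy.optimize import least_squares
o=manip.get_obs()
print('post',at('wrist',(322,179),.068,o),at('wrist',(322,167),.024,o))
P=np.array([at('wrist',(220+x/3-.33,y/3-.33),.024,o)[:2] for x,y in [(44,270),(577,270),(312,24),(308,551),(490,95),(130,112),(90,450),(528,435)]])
r=least_squares(lambda c:np.hypot(*(P-c[:2]).T)-c[2],[.54,-.11,.098]);print('axis',r.x,r.fun)
q=lambda x,y:at('wrist',(220+x/3-.33,y/3-.33),.079,o)
print('vee corners',q(135,298),q(210,420),q(480,268),q(410,147))
```

```text
post [ 0.4685 -0.0959  0.068 ] [ 0.471  -0.0962  0.024 ]
axis [ 0.548  -0.1115  0.0982] [ 0.0003  0.0004  0.0021 -0.0007  0.0008 -0.0039  0.0026 -0.0016]
vee corners [ 0.5553 -0.0587  0.079 ] [ 0.5136 -0.0739  0.079 ] [ 0.5455 -0.1633  0.079 ] [ 0.5857 -0.1488  0.079 ]
```

Run:
```python
from h import *
goto([.4675,-.0957,.038],down(-1.765))
```

```text
dp [-0.007  -0.0052  0.9159] turn [ 0.0003 -0.0001  0.0174]
```

Emit:
{"method": "move_arm", "body": {
  "claw": [0.6, 0.6, 0.6, 0.6, 0.6, 0.6, 0.6, 0.6],
  "dp": [
    [-0.007, -0.005, 0.1],
    [0, 0, 0.16],
    [0, 0, 0.16],
    [0, 0, 0.16],
    [0, 0, 0.16],
    [0, 0, 0.12],
    [0, 0, 0.055],
    [0, 0, 0]
  ],
  "turn": [
    [0, 0, 0.017],
    [0, 0, 0],
    [0, 0, 0],
    [0, 0, 0],
    [0, 0, 0],
    [0, 0, 0],
    [0, 0, 0],
    [0, 0, 0]
  ]
}}

```text
clock: 2.7
position: [0.466, -0.0954, 0.0363]
ee_rot: [-0.636, 0.772, 0.002, -0.001]
ft_force: [-0.4, 1.2, -0.2]
grip_width: 0.601
```

Run:
```python
from h import *
o,im=snap('wrist','w2'); print(o['position'],o['ee_rot'],o['clock'],manip.grip_depth,o['ft_force'])
```

```text
[ 0.466  -0.0954  0.0363] [-0.6356  0.7721  0.0018 -0.0011] 2.7 0.0187 [-0.3531  1.2242 -0.2204]
```

View pics/w2.png

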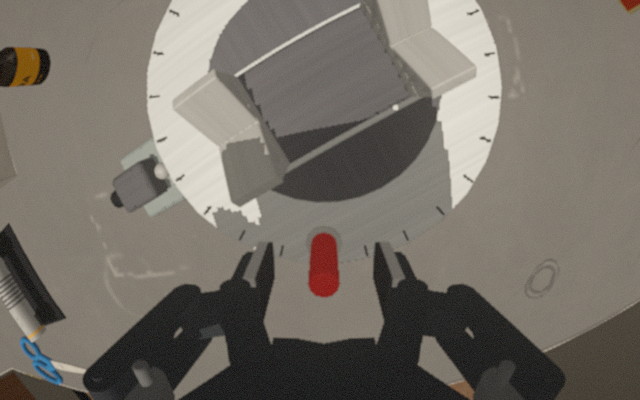

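The post, red at (323,235–297), stands between the pads at x 255 and 390.

Run:
```python
from h import *
from scipy.optimize import least_squares
o=manip.get_obs()
print('post',at('wrist',(323,284),.068,o),at('wrist',(323,240),.024,o))
P=np.array([at('wrist',p,.024,o)[:2] for p in [(147,95),(152,130),(168,170),(500,90),(490,150),(468,190),(210,223),(165,20),(480,10)]])
r=least_squares(lambda c:np.hypot(*(P-c[:2]).T)-.098,[.54,-.11]);print('axis',r.x,r.fun)
```

```text
post [ 0.47   -0.0957  0.068 ] [ 0.47   -0.0957  0.024 ]
axis [ 0.5506 -0.1123] [-0.0001 -0.0003 -0.0009 -0.0011 -0.0005 -0.0009 -0.0002 -0.0018 -0.0008]
```

Emit:
{"method": "move_arm", "body": {
  "claw": [0.1, 0.1, 0.1, 0.1, 0.1, 0.1],
  "dp": [
    [0, 0, 0],
    [0, 0, 0],
    [0, 0, 0],
    [0, 0, 0],
    [0, 0, 0],
    [0, 0, 0]
  ],
  "turn": [
    [0, 0, 0],
    [0, 0, 0],
    [0, 0, 0],
    [0, 0, 0],
    [0, 0, 0],
    [0, 0, 0]
  ],
  "grip_force": 20
}}

```text
clock: 3.25
position: [0.4686, -0.096, 0.0397]
ee_rot: [-0.635, 0.773, -0.001, 0.001]
ft_force: [-1.3, 0.7, 7.3]
grip_width: 0.152
```

Emit:
{"method": "move_arm", "body": {
  "claw": [0.1, 0.1, 0.1, 0.1, 0.1, 0.1, 0.1, 0.1],
  "dp": [
    [0.021, -0.0005, 0],
    [0.041, -0.002, 0],
    [0.041, -0.002, 0],
    [0.041, -0.002, 0],
    [0.041, -0.002, 0],
    [0.041, -0.002, 0],
    [0.041, -0.002, 0],
    [0.041, -0.002, 0]
  ],
  "turn": [
    [0, 0, -0.064],
    [0, 0, -0.127],
    [0, 0, -0.127],
    [0, 0, -0.127],
    [0, 0, -0.127],
    [0, 0, -0.127],
    [0, 0, -0.127],
    [0, 0, -0.127]
  ]
}}

```text
clock: 3.92
position: [0.4797, -0.1556, 0.0397]
ee_rot: [0.875, -0.485, 0.001, -0.0]
ft_force: [1.3, 1.3, 4.5]
grip_width: 0.155
```

Run:
```python
from h import *
o=manip.get_obs(); p=o['position'][:2]-[.5506,-.1123]; print(np.hypot(*p),np.arctan2(p[1],p[0])%6.283,o['ft_force'],o['grip_width'])
s,_=snap('scene','s2');t,_=snap('top','t2')
a=cv2.imread('pics/s2.png')[145:225,280:380];b=cv2.imread('pics/t2.png')[140:220,300:400]
cv2.imwrite('pics/c2.png',cv2.resize(cv2.hconcat([a,b]),None,fx=4,fy=4,interpolation=2))
```

```text
0.08310730302617371 3.6892072352214367 [1.2775 1.2603 4.4882] 0.154716280317048
```

View pics/c2.png

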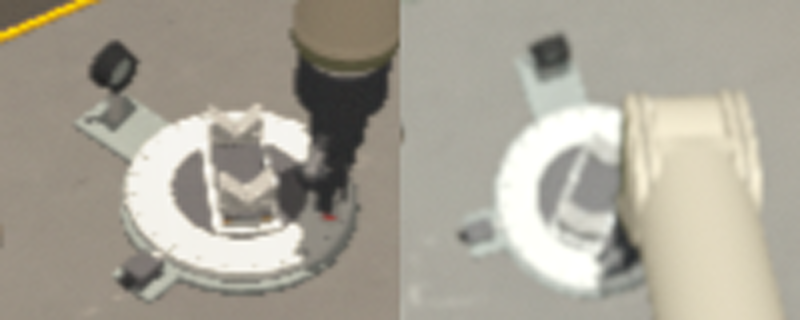

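The table follows the post and its groove has turned, with low forces.

Emit:
{"method": "move_arm", "body": {
  "claw": [0.1, 0.1, 0.1, 0.1, 0.1, 0.1, 0.1],
  "dp": [
    [0.041, -0.002, 0],
    [0.041, -0.002, 0],
    [0.041, -0.002, 0],
    [0.041, -0.002, 0],
    [0.041, -0.002, 0],
    [0.021, -0.0005, 0],
    [0.021, -0.0005, 0]
  ],
  "turn": [
    [0, 0, -0.127],
    [0, 0, -0.127],
    [0, 0, -0.127],
    [0, 0, -0.127],
    [0, 0, -0.127],
    [0, 0, -0.064],
    [0, 0, -0.064]
  ]
}}

```text
clock: 4.6
position: [0.5162, -0.1872, 0.0397]
ee_rot: [0.978, -0.208, 0.001, 0.0]
ft_force: [0.4, 1.3, 9.9]
grip_width: 0.155
```

Run:
```python
from h import *
o=manip.get_obs(); p=o['position'][:2]-[.5506,-.1123]; print(np.hypot(*p),np.arctan2(p[1],p[0])%6.283,o['ft_force'],o['grip_width'])
o,_=snap('wrist','w3')
```

```text
0.0824099927029905 4.281555473355327 [0.3693 1.2501 9.8985] 0.15455782684626237
```

View pics/w3.png

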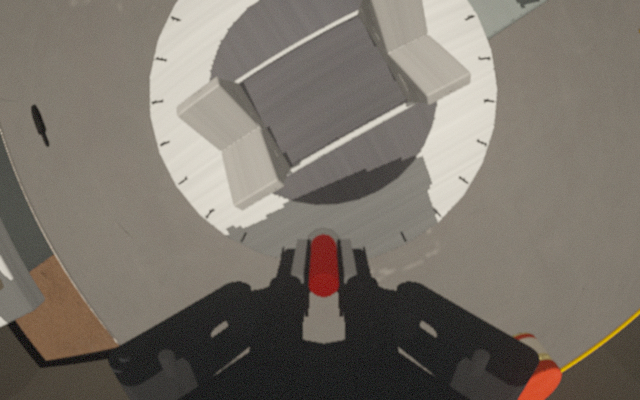

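Run:
```python
from h import *
print('jar',at('scene',(390,143),.055),at('top',(414,162),.055))
```

```text
jar [ 0.6242 -0.3933  0.055 ] [ 0.6373 -0.3918  0.055 ]
```

Emit:
{"method": "move_arm", "body": {
  "claw": [0.1, 0.1],
  "dp": [
    [0.0125, 0, 0],
    [0.0125, 0, 0]
  ],
  "turn": [
    [0, 0, -0.038],
    [0, 0, -0.038]
  ]
}}

```text
clock: 4.82
position: [0.5198, -0.1887, 0.0397]
ee_rot: [0.984, -0.179, 0.0, 0.0]
ft_force: [-3.5, 2.4, 11.7]
grip_width: 0.151
```

Emit:
{"method": "move_arm", "body": {
  "claw": [0.1],
  "dp": [
    [0.0125, 0, 0]
  ],
  "turn": [
    [0, 0, -0.038]
  ]
}}

```text
clock: 4.9
position: [0.5225, -0.1897, 0.0397]
ee_rot: [0.986, -0.164, 0.001, 0.0]
ft_force: [-0.6, 2.1, 9.9]
grip_width: 0.154
```

Emit:
{"method": "move_arm", "body": {
  "claw": [0.1],
  "dp": [
    [0.0085, 0, 0]
  ],
  "turn": [
    [0, 0, -0.025]
  ]
}}

```text
clock: 4.98
position: [0.5244, -0.1903, 0.0397]
ee_rot: [0.988, -0.154, 0.001, 0.0]
ft_force: [-0.2, 1.0, 7.6]
grip_width: 0.158
```

Run:
```python
from h import *
o=manip.get_obs(); p=o['position'][:2]-[.5506,-.1123]; a=np.arctan2(p[1],p[0])%6.283;print(np.hypot(*p),a,'tang F',o['ft_force']@[-np.sin(a),np.cos(a),0],o['ft_force'])
o,_=snap('wrist','w4')
```

```text
0.08228330899477092 4.388499167560331 tang F -0.5432210119625311 [-0.2457  0.9749  7.6463]
```

View pics/w4.png

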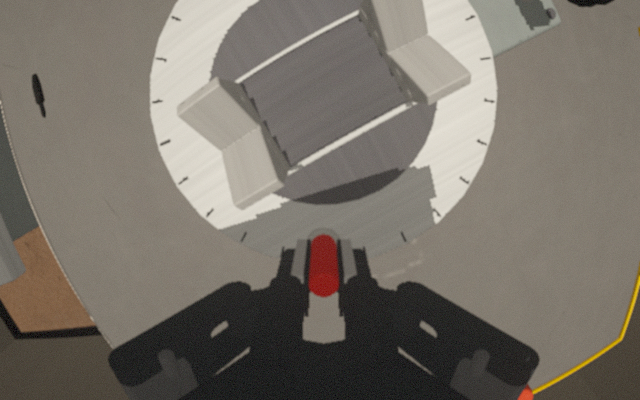

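Run:
```python
from h import *
o=manip.get_obs()
q=lambda *p:at('wrist',p,.079,o)[:2]
# left vee outer edge (178,108),(235,208); right vee outer (470,75),?; inner corners
L=[q(178,108),q(235,208)]; L2=[q(215,80),q(283,182)];Rr=[q(470,75),q(430,103)]
d1=L[1]-L[0]; print('across dir',d1, 'groove yaw',np.arctan2(d1[1],d1[0])+np.pi/2, np.linalg.norm(d1))
e=Rr[0]-L2[1]; f=Rr[0]-L[1]; print('along', np.arctan2(f[1],f[0]),np.linalg.norm(f), L)
print('rail',[np.arctan2(*( (at('wrist',b,.03,o)-at('wrist',a,.03,o))[[1,0]])) for a,b in [((290,171),(411,104)),((235,81),(360,12))]])
s,_=snap('scene','s3');t,_=snap('top','t3')
a=cv2.imread('pics/s3.png')[145:225,280:380];b=cv2.imread('pics/t3.png')[140:220,300:400]
cv2.imwrite('pics/c3.png',cv2.resize(cv2.hconcat([a,b]),None,fx=4,fy=4,interpolation=2))
```

```text
across dir [ 0.0069 -0.041 ] groove yaw 0.1677741144904814 0.041610935207740576
along 0.22190847376106737 0.09641996676385825 [array([ 0.5001, -0.1012]), array([ 0.5071, -0.1422])]
rail [np.float64(0.21197802028661158), np.float64(0.19723488983926768)]
```

View pics/c3.png

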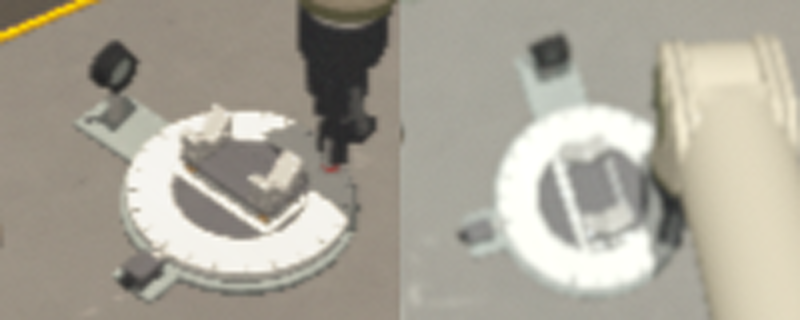

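Emit:
{"method": "move_arm", "body": {
  "claw": [0.1, 0.1],
  "dp": [
    [0.0085, 0, 0],
    [0, 0, 0]
  ],
  "turn": [
    [0, 0, -0.025],
    [0, 0, 0]
  ]
}}

```text
clock: 5.3
position: [0.5261, -0.1908, 0.0397]
ee_rot: [0.989, -0.145, 0.001, 0.0]
ft_force: [-0.4, 0.6, 8.0]
grip_width: 0.153
```

Emit:
{"method": "move_arm", "body": {
  "claw": [0.1, 0.1],
  "dp": [
    [0.006, 0, 0],
    [0, 0, 0]
  ],
  "turn": [
    [0, 0, -0.018],
    [0, 0, 0]
  ]
}}

```text
clock: 5.47
position: [0.5265, -0.1909, 0.0397]
ee_rot: [0.99, -0.138, 0.0, 0.0]
ft_force: [-4.4, 1.9, 12.9]
grip_width: 0.157
```

Run:
```python
from h import *
o,_=snap('wrist','w5');print(o['position'],o['ee_rot'],o['ft_force'])
im=cv2.imread('pics/w5.png')
cv2.imwrite('pics/w5z.png',cv2.resize(im[0:130,400:640],None,fx=3.3,fy=3.3,interpolation=2))
im=cv2.imread('pics/w2.png')
cv2.imwrite('pics/w2z.png',cv2.resize(im[120:250,80:260],None,fx=4,fy=4,interpolation=2))
```

```text
[ 0.5265 -0.1909  0.0397] [ 0.9904 -0.1382  0.0002  0.0003] [-4.3756  1.9147 12.8917]
```

View pics/w5z.png

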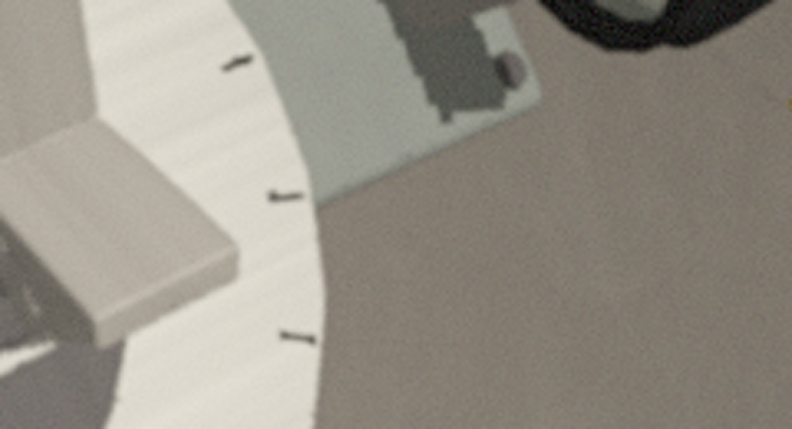

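View pics/w2z.png

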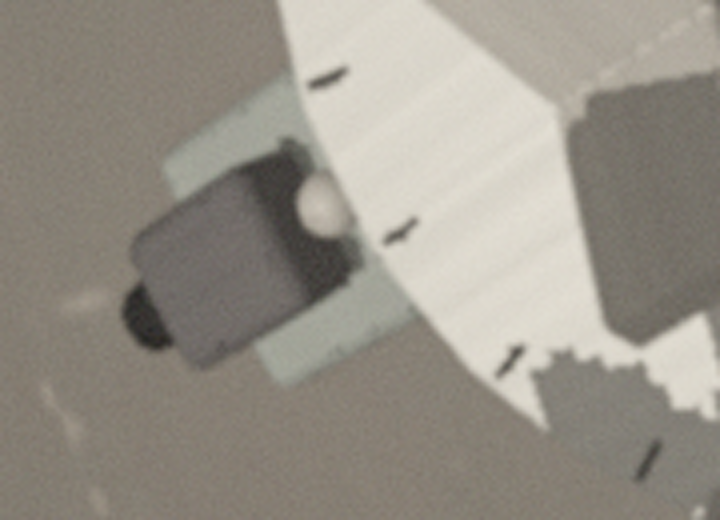

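Run:
```python
from h import *
o=manip.get_obs()
w=lambda x,y:(400+x/3.3-.35,y/3.3-.35)
for z in (.003,.008):
    a,b=at('wrist',w(320,205),z,o),at('wrist',w(540,103),z,o);d=b-a;print('lens edge',np.arctan2(d[1],d[0]),a,b)
# vee right outer edge / groove in same pic: front edge of right vee top (97,325)->(238,255) z .079
a,b=at('wrist',w(97,322),.079,o),at('wrist',w(238,250),.079,o);d=b-a;print('vee edge dir',np.arctan2(d[1],d[0]),np.linalg.norm(d))
o2=dict(position=np.array([.466,-.0954,.0363]),ee_rot=np.array([-.6356,.7721,.0018,-.0011]))
v=lambda x,y:(80+x/4-.37,120+y/4-.37)
for z in (.003,.008):
    a,b=at('wrist',v(167,170),z,o2),at('wrist',v(288,380),z,o2);d=b-a;m=(a+b)/2;print('det end edge dir',np.arctan2(-d[1],-d[0]),a,b,'mid ang',np.arctan2(m[1]+.1123,m[0]-.5506)-np.pi/2)
a,b=at('wrist',v(135,245),.028,o2),at('wrist',v(205,365),.028,o2);d=b-a;m=(a+b)/2;print('housing',np.arctan2(-d[1],-d[0]),m,np.arctan2(m[1]+.1123,m[0]-.5506)-np.pi/2)
```

```text
lens edge 0.2335018488687894 [ 0.6612 -0.1158  0.003 ] [ 0.7293 -0.0997  0.003 ]
lens edge 0.23350184886878922 [ 0.6581 -0.1159  0.008 ] [ 0.7242 -0.1001  0.008 ]
vee edge dir 0.24019151420336615 0.018596525659984063
det end edge dir 0.2787486288028949 [0.5368 0.0282 0.003 ] [0.4967 0.0168 0.003 ] mid ang 0.24585698713032134
det end edge dir 0.27874862880289436 [0.537  0.0243 0.008 ] [0.4981 0.0131 0.008 ] mid ang 0.24745811048602562
housing 0.2840912381331776 [0.5183 0.0159 0.028 ] 0.24665714989429266
```

Emit:
{"method": "move_arm", "body": {
  "claw": [0.1, 0.1],
  "dp": [
    [0.006, 0, 0],
    [0, 0, 0]
  ],
  "turn": [
    [0, 0, -0.018],
    [0, 0, 0]
  ]
}}

```text
clock: 5.68
position: [0.5279, -0.1913, 0.0397]
ee_rot: [0.991, -0.131, 0.0, 0.0]
ft_force: [-1.5, 1.3, 9.1]
grip_width: 0.155
```

Emit:
{"method": "move_arm", "body": {
  "claw": [0.1, 0.1],
  "dp": [
    [0.006, 0, 0],
    [0, 0, 0]
  ],
  "turn": [
    [0, 0, -0.018],
    [0, 0, 0]
  ]
}}

```text
clock: 5.85
position: [0.5293, -0.1917, 0.0397]
ee_rot: [0.992, -0.124, 0.001, 0.0]
ft_force: [0.1, 0.6, 9.1]
grip_width: 0.158
```

Emit:
{"method": "move_arm", "body": {
  "claw": [0.1, 0.1],
  "dp": [
    [0.006, 0, 0],
    [0, 0, 0]
  ],
  "turn": [
    [0, 0, -0.018],
    [0, 0, 0]
  ]
}}

```text
clock: 6.02
position: [0.5306, -0.192, 0.0398]
ee_rot: [0.993, -0.117, 0.001, 0.0]
ft_force: [0.2, 1.1, 8.2]
grip_width: 0.153
```

Run:
```python
from h import *
o,_=snap('wrist','w6');print(o['position'],o['ee_rot'],o['ft_force'])
im=cv2.imread('pics/w6.png')
cv2.imwrite('pics/w6z.png',cv2.resize(im[0:230,150:640],None,fx=1.6,fy=1.6,interpolation=2))
```

```text
[ 0.5306 -0.192   0.0398] [ 0.9931 -0.1171  0.0009  0.0004] [0.2033 1.0819 8.1714]
```

View pics/w6z.png

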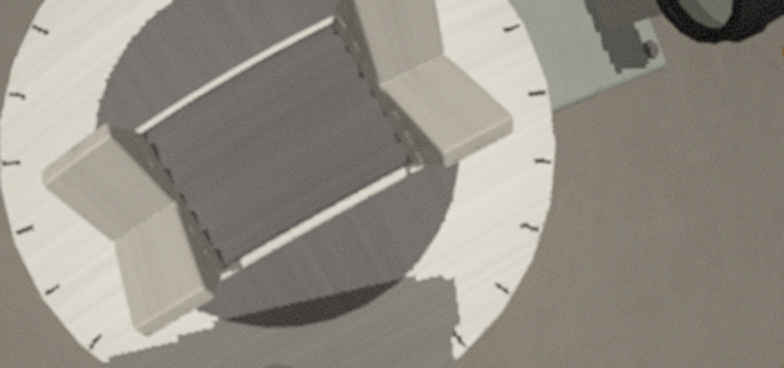

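Run:
```python
from h import *
o=manip.get_obs()
w=lambda x,y:(150+x/1.6-.3,y/1.6-.3)
A=lambda a,b,z:(lambda p,q:(np.arctan2(*(q-p)[[1,0]]),np.linalg.norm(q-p),(p+q)/2))(at('wrist',w(*a),z,o),at('wrist',w(*b),z,o))
print('valley',A((115,240),(443,55),.0575))
print('rail1',A((140,130),(335,17),.04)); print('rail2',A((238,262),(410,170),.04))
print('lens plate',A((556,108),(663,63),.005))
print('vee edges',A((140,330),(210,291),.079),A((445,158),(512,123),.079))
print('corners',A((140,330),(512,123),.079))
```

```text
valley (np.float64(0.28715343577704555), np.float64(0.09749245443506427), array([ 0.55  , -0.1115,  0.0575]))
rail1 (np.float64(0.2936852941829067), np.float64(0.06439666983186353), array([ 0.544 , -0.0881,  0.04  ]))
rail2 (np.float64(0.2717988821654886), np.float64(0.05684607425998155), array([ 0.5585, -0.1346,  0.04  ]))
lens plate (np.float64(0.24185817498593165), np.float64(0.06805055380710973), array([ 0.6937, -0.1067,  0.005 ]))
vee edges (np.float64(0.2641444958200306), np.float64(0.01870209593889752), array([ 0.5195, -0.1423,  0.079 ])) (np.float64(0.29007070954228087), np.float64(0.018248039666307236), array([ 0.5926, -0.1204,  0.079 ]))
corners (np.float64(0.28873792625304484), np.float64(0.09482481729482188), array([ 0.5559, -0.1313,  0.079 ]))
```

Emit:
{"method": "move_arm", "body": {
  "claw": [0.1, 0.1],
  "dp": [
    [-0.006, 0, 0],
    [0, 0, 0]
  ],
  "turn": [
    [0, 0, 0.018],
    [0, 0, 0]
  ]
}}

```text
clock: 6.23
position: [0.5294, -0.1917, 0.0397]
ee_rot: [0.992, -0.125, 0.001, 0.0]
ft_force: [-1.5, 2.1, 8.7]
grip_width: 0.155
```

Emit:
{"method": "move_arm", "body": {
  "claw": [0.1, 0.1],
  "dp": [
    [-0.006, 0, 0],
    [0, 0, 0]
  ],
  "turn": [
    [0, 0, 0.018],
    [0, 0, 0]
  ]
}}

```text
clock: 6.4
position: [0.5281, -0.1914, 0.0397]
ee_rot: [0.991, -0.132, 0.001, 0.0]
ft_force: [-1.2, 0.1, 10.4]
grip_width: 0.155
```

Emit:
{"method": "move_arm", "body": {
  "claw": [0.1, 0.1],
  "dp": [
    [-0.006, 0, 0],
    [0, 0, 0]
  ],
  "turn": [
    [0, 0, 0.018],
    [0, 0, 0]
  ]
}}

```text
clock: 6.57
position: [0.5269, -0.1911, 0.0397]
ee_rot: [0.99, -0.139, 0.001, 0.0]
ft_force: [-2.5, 1.1, 10.4]
grip_width: 0.152
```

Emit:
{"method": "move_arm", "body": {
  "claw": [0.1, 0.1],
  "dp": [
    [-0.006, 0, 0],
    [0, 0, 0]
  ],
  "turn": [
    [0, 0, 0.018],
    [0, 0, 0]
  ]
}}

```text
clock: 6.73
position: [0.526, -0.1908, 0.0398]
ee_rot: [0.989, -0.146, 0.001, 0.0]
ft_force: [0.2, 0.6, 7.3]
grip_width: 0.153
```

Emit:
{"method": "move_arm", "body": {
  "claw": [0.1, 0.1],
  "dp": [
    [-0.006, 0, 0],
    [0, 0, 0]
  ],
  "turn": [
    [0, 0, 0.018],
    [0, 0, 0]
  ]
}}

```text
clock: 6.9
position: [0.5255, -0.1906, 0.0397]
ee_rot: [0.988, -0.153, 0.002, 0.0]
ft_force: [4.5, 0.1, 6.2]
grip_width: 0.157
```

Emit:
{"method": "move_arm", "body": {
  "claw": [0.1, 0.1],
  "dp": [
    [-0.006, 0, 0],
    [0, 0, 0]
  ],
  "turn": [
    [0, 0, 0.018],
    [0, 0, 0]
  ]
}}

```text
clock: 7.07
position: [0.5243, -0.1902, 0.0397]
ee_rot: [0.987, -0.159, 0.002, 0.0]
ft_force: [1.9, 2.4, 8.8]
grip_width: 0.154
```

Emit:
{"method": "move_arm", "body": {
  "claw": [0.1, 0.1],
  "dp": [
    [0.0095, 0, 0],
    [0, 0, 0]
  ],
  "turn": [
    [0, 0, -0.028],
    [0, 0, 0]
  ]
}}

```text
clock: 7.23
position: [0.5259, -0.1907, 0.0397]
ee_rot: [0.989, -0.148, 0.001, 0.0]
ft_force: [2.2, 1.4, 10.0]
grip_width: 0.153
```

Emit:
{"method": "move_arm", "body": {
  "claw": [0.4, 0.4, 0.4, 0.4],
  "dp": [
    [0, 0, 0],
    [0, 0, 0],
    [0, 0, 0],
    [0, 0, 0]
  ],
  "turn": [
    [0, 0, 0],
    [0, 0, 0],
    [0, 0, 0],
    [0, 0, 0]
  ]
}}

```text
clock: 7.57
position: [0.524, -0.191, 0.038]
ee_rot: [0.989, -0.148, -0.001, 0.0]
ft_force: [-0.1, 0.5, 0.3]
grip_width: 0.4
```

Run:
```python
from h import *
o,_=snap('wrist','w7');print(o['position'],o['ee_rot'],o['ft_force'],o['grip_width'])
```

```text
[ 0.524 -0.191  0.038] [ 0.989  -0.1477 -0.0005  0.0001] [-0.1118  0.5217  0.2885] 0.40020150658204984
```

View pics/w7.png

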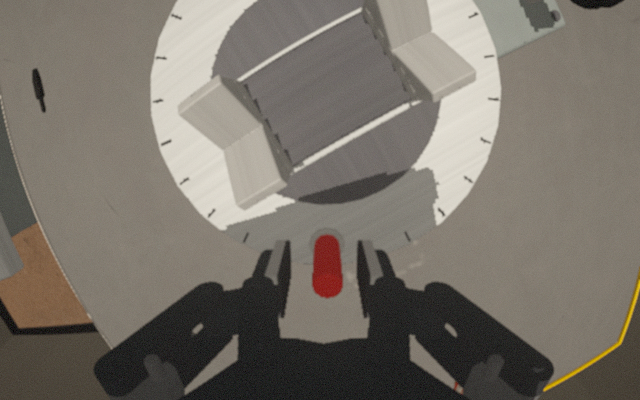

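Emit:
{"method": "move_arm", "body": {
  "claw": [0.4, 0.4, 0.4, 0.6, 0.8, 0.8, 0.8],
  "dp": [
    [0, 0, -0.08],
    [0, 0, -0.15],
    [0, 0, -0.18],
    [0, 0, -0.18],
    [0, 0, -0.18],
    [0, 0, -0.15],
    [0, 0, 0]
  ],
  "turn": [
    [0, 0, 0],
    [0, 0, 0],
    [0, 0, 0],
    [0, 0, 0],
    [0, 0, 0],
    [0, 0, 0],
    [0, 0, 0]
  ]
}}

```text
clock: 8.2
position: [0.527, -0.1913, 0.2285]
ee_rot: [0.989, -0.147, 0.004, 0.001]
ft_force: [1.4, 0.3, -0.9]
grip_width: 0.797
```

Run:
```python
from h import *
o,_=snap('wrist','w8');print(o['position'],o['ee_rot'],o['ft_force'])
im=cv2.imread('pics/w8.png')
cv2.imwrite('pics/w8z.png',cv2.resize(im[0:200,220:480],None,fx=3,fy=3,interpolation=2))
```

```text
[ 0.527  -0.1913  0.2285] [ 0.9891 -0.1475  0.0041  0.0012] [ 1.3995  0.3318 -0.8833]
```

View pics/w8z.png

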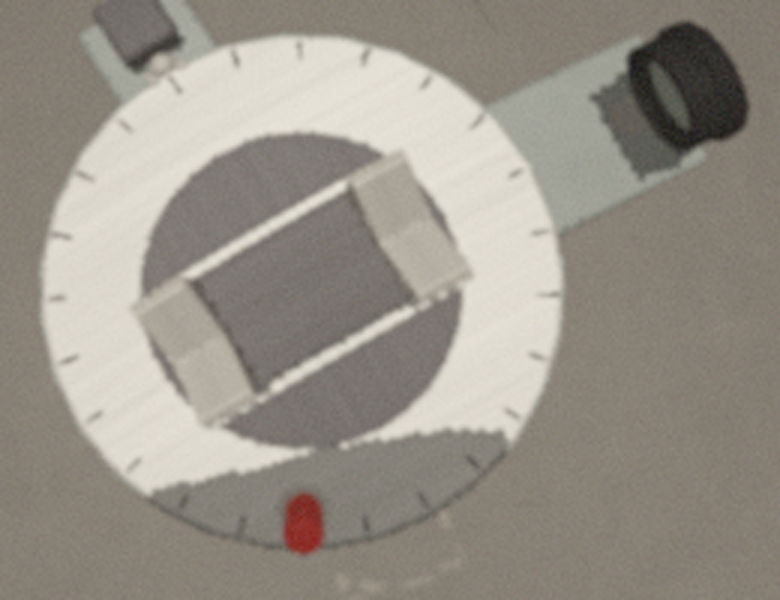

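Run:
```python
from h import *
from scipy.optimize import least_squares
o=manip.get_obs()
w=lambda x,y:(220+x/3-.33,y/3-.33)
P=lambda a,z:at('wrist',w(*a),z,o)
A=lambda a,b,z:(lambda p,q:(round(np.arctan2(*(q-p)[[1,0]]),3),(p+q)/2))(P(a,z),P(b,z))
print('plate up',A((485,103),(640,38),.005),'low',A((558,230),(703,158),.005))
print('rails',A((190,275),(345,185),.04),A((262,388),(420,300),.04))
print('corners',A((210,420),(470,272),.079),A((135,308),(402,155),.079))
print('lens',P((688,85),.075),'det',P((138,28),.028))
C=np.array([P(p,.024)[:2] for p in [(42,290),(562,290),(300,37),(305,548),(110,115),(500,120),(115,470),(507,448)]])
r=least_squares(lambda c:np.hypot(*(C-c).T)-.098,[.54,-.11]);c=r.x;print('axis',c,r.fun)
L=P((688,85),.075)[:2]-c;D=P((138,28),.028)[:2]-c;print(np.arctan2(L[1],L[0]),np.arctan2(D[1],D[0])-np.pi/2,np.hypot(*L),np.hypot(*D))
q=P((303,538),.068)[:2]-c;print('post',np.hypot(*q),np.arctan2(q[1],q[0])%6.2832-4.189)
print('vee ctr',(P((210,420),.079)+P((470,272),.079)+P((135,308),.079)+P((402,155),.079))/4)
```

```text
plate up (np.float64(0.195), array([ 0.674 , -0.0519,  0.005 ])) low (np.float64(0.226), array([ 0.6867, -0.107 ,  0.005 ]))
rails (np.float64(0.232), array([ 0.5431, -0.0879,  0.04  ])) (np.float64(0.222), array([ 0.5558, -0.134 ,  0.04  ]))
corners (np.float64(0.231), array([ 0.5544, -0.1321,  0.079 ])) (np.float64(0.227), array([ 0.5438, -0.0913,  0.079 ]))
lens [ 0.6904 -0.0773  0.075 ] det [0.5209 0.0021 0.028 ]
axis [ 0.5482 -0.1118] [-0.0012 -0.0011 -0.0018 -0.0006 -0.0001  0.0002 -0.0008 -0.0011]
0.2375215882075078 0.23522334317602978 0.14635045080116316 0.11709438604748446
post 0.08212316789160112 0.23387923183305492
vee ctr [ 0.5491 -0.1117  0.079 ]
```

Run:
```python
from h import *
print('box',at('scene',(212,180),.1),at('top',(250,135),.1),'amber',at('top',(297,173),.05),at('scene',(275,200),.04))
goto([.456,.2295,.2],down(-1.346))
```

```text
box [0.7657 0.2543 0.1   ] [0.7822 0.2795 0.1   ] amber [0.6221 0.0965 0.05  ] [0.622  0.1007 0.04  ]
dp [-0.9497 -1.9099  0.1202] turn [-0.0024 -0.0068  1.3366]
```

Emit:
{"method": "move_arm", "body": {
  "claw": [0.8, 0.8, 0.8, 0.8, 0.8, 0.8, 0.8, 0.8],
  "dp": [
    [-0.05, -0.1, 0],
    [-0.08, -0.16, 0],
    [-0.08, -0.16, 0],
    [-0.08, -0.16, 0],
    [-0.08, -0.16, 0],
    [-0.08, -0.16, 0],
    [-0.08, -0.16, 0],
    [-0.08, -0.16, 0]
  ],
  "turn": [
    [0, 0, 0],
    [0, 0, 0],
    [0, 0, 0],
    [0, 0, 0],
    [0, 0, 0],
    [0, 0, 0],
    [0, 0, 0],
    [0, 0, 0]
  ]
}}

```text
clock: 8.92
position: [0.4778, 0.0793, 0.2212]
ee_rot: [0.989, -0.148, -0.001, 0.0]
ft_force: [1.3, -0.6, -0.7]
grip_width: 0.798
```

Emit:
{"method": "move_arm", "body": {
  "claw": [0.8, 0.8, 0.8, 0.8, 0.8, 0.8],
  "dp": [
    [-0.08, -0.16, 0.02],
    [-0.08, -0.16, 0.02],
    [-0.08, -0.16, 0.02],
    [-0.08, -0.16, 0.02],
    [-0.02, -0.05, 0.02],
    [0, 0, 0]
  ],
  "turn": [
    [0, 0, 0],
    [0, 0, 0],
    [0, 0, 0],
    [0, 0, 0],
    [0, 0, 0],
    [0, 0, 0.1]
  ]
}}

```text
clock: 9.42
position: [0.4518, 0.2332, 0.2005]
ee_rot: [0.983, -0.183, -0.001, -0.0]
ft_force: [0.3, -0.4, 1.0]
grip_width: 0.802
```

Emit:
{"method": "move_arm", "body": {
  "claw": [0.8, 0.8, 0.8, 0.8, 0.8, 0.8, 0.8, 0.8],
  "dp": [
    [0, 0, 0],
    [0, 0, 0],
    [0, 0, 0],
    [0, 0, 0],
    [0, 0, 0],
    [0, 0, 0],
    [0, 0, 0],
    [0, 0, 0]
  ],
  "turn": [
    [0, 0, 0.155],
    [0, 0, 0.155],
    [0, 0, 0.155],
    [0, 0, 0.155],
    [0, 0, 0.155],
    [0, 0, 0.155],
    [0, 0, 0.155],
    [0, 0, 0.15]
  ]
}}

```text
clock: 10.08
position: [0.4536, 0.2294, 0.201]
ee_rot: [0.781, -0.625, -0.0, 0.001]
ft_force: [0.9, 0.2, -0.6]
grip_width: 0.799
```

Run:
```python
from h import *
o,_=snap('wrist','w9');print(o['position'],o['ee_rot'],o['ft_force'],o['joint_pos'])
goto([.456,.2295,.2],down(-1.346))
```

```text
[0.4536 0.2294 0.201 ] [ 0.7805 -0.6251 -0.0004  0.0008] [ 0.8797  0.2396 -0.585 ] [ 0.2789  0.196  -0.9189  1.7669  0.1629  1.2606 -2.0316]
dp [ 0.002  -0.012   0.0053] turn [ 0.0024 -0.0004 -0.0168]
```

View pics/w9.png

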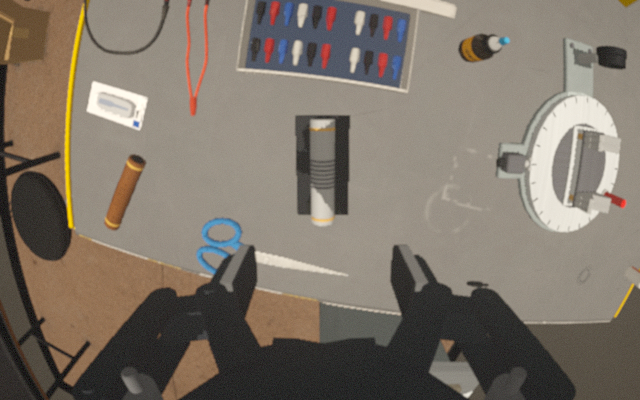

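The tube runs from (322,119) to (321,224), with its dark rings near (322,172). It lies almost parallel to the pads.

Run:
```python
from h import *
im=cv2.imread('pics/w9.png')
cv2.imwrite('pics/w9z.png',cv2.resize(im[105:235,280:365],None,fx=4.5,fy=4.5,interpolation=2))
```

```text
(no output)
```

View pics/w9z.png

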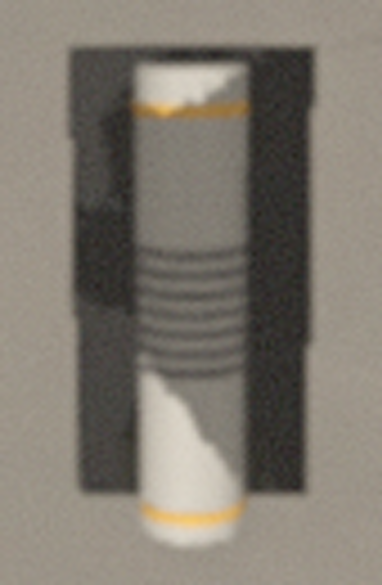

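Run:
```python
from h import *
o=manip.get_obs()
w=lambda x,y:(280+x/4.5-.4,105+y/4.5-.4)
a,b=at('wrist',w(193,107),.04,o),at('wrist',w(191.5,515),.04,o);print('orange rings',a,b,(a+b)/2,np.linalg.norm(a-b),np.arctan2(*(a-b)[[1,0]]))
m=at('wrist',w(192.5,312),.0433,o);print('mid',m)
p=[.456,.2285,.2]; 
for z in (.2,.012): goto([m[0],m[1],z],down(np.arctan2(*(a-b)[[1,0]])-np.pi/2))
```

```text
orange rings [0.503  0.2407 0.04  ] [0.4105 0.2212 0.04  ] [0.4568 0.231  0.04  ] 0.09452897987016702 0.20716979000687272
mid [0.459  0.2314 0.0433]
dp [-0.004  -0.0285  0.0052] turn [ 0.0024 -0.0004  0.0056]
dp [-0.0043 -0.0303  0.9452] turn [ 0.0024 -0.0004  0.0056]
```

Emit:
{"method": "move_arm", "body": {
  "claw": [0.7, 0.7, 0.7, 0.7, 0.7, 0.7, 0.7, 0.7],
  "dp": [
    [-0.004, -0.022, 0.05],
    [0, 0, 0.16],
    [0, 0, 0.16],
    [0, 0, 0.16],
    [0, 0, 0.16],
    [0, 0, 0.13],
    [0, 0, 0.08],
    [0, 0, 0.03]
  ],
  "turn": [
    [0.002, 0, 0.004],
    [0, 0, 0],
    [0, 0, 0],
    [0, 0, 0],
    [0, 0, 0],
    [0, 0, 0],
    [0, 0, 0],
    [0, 0, 0]
  ]
}}

```text
clock: 10.8
position: [0.4562, 0.2308, 0.0124]
ee_rot: [0.783, -0.622, -0.001, 0.002]
ft_force: [-0.6, -0.3, -0.2]
grip_width: 0.699
```

Run:
```python
from h import *
o,_=snap('wrist','w10');print(o['position'],o['ee_rot'],o['ft_force'])
```

```text
[0.4562 0.2308 0.0124] [ 0.783  -0.6221 -0.0012  0.0015] [-0.5556 -0.2943 -0.1666]
```

View pics/w10.png

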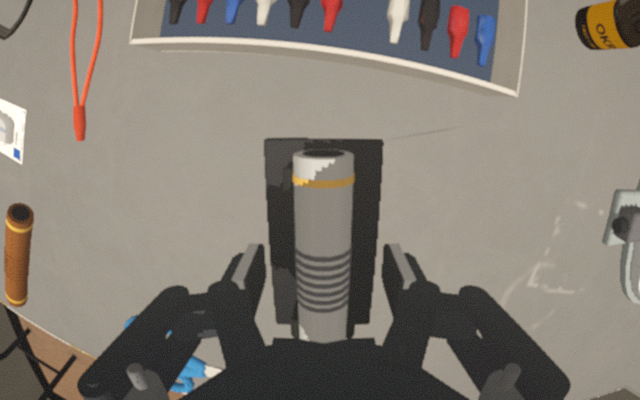

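Run:
```python
from h import *
o=manip.get_obs()
a=at('wrist',(323.5,181),.042,o);print(a,at('wrist',(322,279),.0433,o),np.arctan2(*(a-at('wrist',(322,279),.0433,o))[[1,0]]), at('wrist',(323.5,153),.035,o))
x=R.from_quat(o['ee_rot']).as_matrix()[:,0];print(np.arctan2(x[1],x[0])+np.pi/2)
```

```text
[0.5034 0.2418 0.042 ] [0.462  0.2329 0.0433] 0.21241244235431467 [0.5127 0.2439 0.035 ]
0.2272320058311632
```

Emit:
{"method": "move_arm", "body": {
  "claw": [0, 0, 0, 0, 0, 0, 0, 0],
  "dp": [
    [0, 0, 0],
    [0, 0, 0],
    [0, 0, 0],
    [0, 0, 0],
    [0, 0, 0],
    [0, 0, 0],
    [0, 0, 0],
    [0, 0, 0]
  ],
  "turn": [
    [0, 0, 0],
    [0, 0, 0],
    [0, 0, 0],
    [0, 0, 0],
    [0, 0, 0],
    [0, 0, 0],
    [0, 0, 0],
    [0, 0, 0]
  ],
  "grip_force": 50
}}

```text
clock: 11.52
position: [0.4594, 0.232, 0.0175]
ee_rot: [0.782, -0.624, 0.001, -0.001]
ft_force: [-1.3, -0.3, 5.9]
grip_width: 0.275
```

Emit:
{"method": "move_arm", "body": {
  "claw": [0, 0, 0, 0, 0, 0, 0, 0],
  "dp": [
    [0, 0, -0.04],
    [0, 0, -0.1],
    [0, 0, -0.16],
    [0, 0, -0.16],
    [0, 0, -0.16],
    [0, 0, -0.16],
    [0, 0, -0.08],
    [0, 0, 0]
  ],
  "turn": [
    [0, 0, 0],
    [0, 0, 0],
    [0, 0, 0],
    [0, 0, 0],
    [0, 0, 0],
    [0, 0, 0],
    [0, 0, 0],
    [0, 0, 0]
  ]
}}

```text
clock: 12.18
position: [0.4597, 0.2327, 0.1927]
ee_rot: [0.782, -0.624, 0.002, -0.003]
ft_force: [0.7, 0.5, -0.3]
grip_width: 0.274
```

Run:
```python
from h import *
o,_=snap('wrist','w11');print(o['position'],o['ee_rot'],o['ft_force'],o['grip_width'])
```

```text
[0.4597 0.2327 0.1927] [ 0.7816 -0.6237  0.0025 -0.0031] [ 0.6699  0.4549 -0.2948] 0.27391345869604244
```

View pics/w11.png

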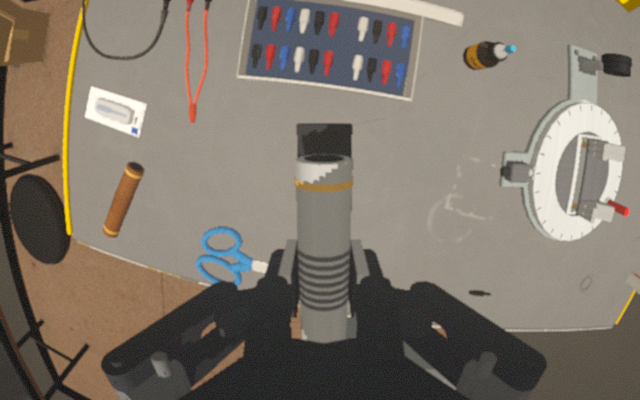

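Run:
```python
from h import *
im=cv2.imread('pics/w11.png')
cv2.imwrite('pics/w11z.png',cv2.resize(im[140:350,270:380],None,fx=2.8,fy=2.8,interpolation=2))
c=im[140:350,318:331].mean((1,2)); 
for i in range(0,210,6): print(140+i,c[i:i+6].round(0))
```

```text
140 [49. 47. 49. 49. 48. 48.]
146 [48. 50. 48. 50. 50. 48.]
152 [51. 57. 63. 56. 46. 47.]
158 [ 46.  47.  47.  69.  98. 129.]
164 [168. 197. 207. 207. 207. 207.]
170 [207. 203. 190. 177. 171. 166.]
176 [152. 139. 134. 134. 131. 127.]
182 [127. 125. 122. 116. 114. 116.]
188 [115. 114. 117. 120. 124. 125.]
194 [125. 126. 125. 126. 126. 126.]
200 [125. 127. 125. 125. 126. 126.]
206 [126. 125. 126. 126. 125. 126.]
212 [126. 126. 126. 125. 125. 126.]
218 [125. 126. 125. 126. 125. 126.]
224 [126. 126. 125. 125. 126. 125.]
230 [125. 125. 125. 125. 125. 125.]
236 [124. 125. 125. 125. 125. 125.]
242 [126. 125. 125. 124. 125. 125.]
248 [125. 125. 125. 125. 126. 125.]
254 [125. 123. 114.  96.  79.  73.]
260 [ 72.  85. 108. 123. 123. 114.]
266 [ 97.  78.  72.  76.  90. 108.]
272 [123. 124. 116.  91.  72.  71.]
278 [ 80.  98. 116. 124. 117.  95.]
284 [ 77.  72.  75.  92. 110. 122.]
290 [118. 100.  79.  70.  75.  91.]
296 [111. 120. 114.  96.  75.  70.]
302 [ 77.  96. 116. 121. 108.  88.]
308 [ 73.  73.  88. 108. 122. 124.]
314 [124. 123. 123. 123. 124. 123.]
320 [124. 123. 124. 124. 124. 124.]
326 [124. 122. 124. 124. 124. 123.]
332 [124. 124. 123. 124. 125. 123.]
338 [124. 124. 124. 118.  96.  65.]
344 [46. 39. 41. 41. 40. 41.]
```

View pics/w11z.png

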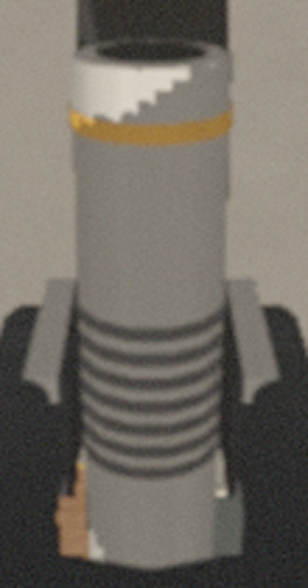

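Run:
```python
from h import *
from scipy.optimize import least_squares
I=dict(position=np.zeros(3),ee_rot=np.array([0,0,0,1.]))
def pr(y0,h,p):
    f=lambda s:proj('wrist',np.array([0,y0-s*np.cos(p)-12.5e-3*np.sin(p)*0,-h-.0125-s*np.sin(p)]),I)[1]
    return np.array([f(0),f(.0473),f(.055)])
t=np.array([285,186.5,163.5])
r=least_squares(lambda v:pr(v[0],v[1],0)-t,[0,.019]);print('level',r.x,r.fun)
r=least_squares(lambda v:np.r_[(pr(*v)-t),30*v[2]],[0,.019,0]);print(r.x,r.fun)
for h in (.014,.019,.024):
    r=least_squares(lambda v:pr(v[0],h,v[1])-t,[0,0]);print(h,r.x,r.fun)
```

```text
level [0.0021 0.0114] [ 0.403  -2.1246  1.7734]
[0.0017 0.0119 0.0176] [ 0.3941 -2.0487  1.7056  0.5271]
0.014 [0.     0.0999] [-0.1077 -1.5753  1.5899]
0.019 [-0.0033  0.2053] [-0.0129 -1.0434  1.0022]
0.024 [-0.0066  0.293 ] [ 0.009  -0.4839  0.4506]
```

Run:
```python
from h import *
goto([.551,-.1113,.15],down(-1.342))
```

```text
dp [ 1.7753 -0.0672  0.2025] turn [-0.0067 -0.0006 -0.0069]
```

Emit:
{"method": "move_arm", "body": {
  "claw": [0, 0, 0, 0, 0, 0, 0, 0],
  "dp": [
    [0.06, 0, 0],
    [0.13, -0.01, 0],
    [0.17, -0.01, 0],
    [0.17, -0.01, 0],
    [0.17, -0.01, 0],
    [0.17, -0.01, 0],
    [0.17, -0.01, 0],
    [0.17, 0, 0]
  ],
  "turn": [
    [-0.007, 0, -0.007],
    [0, 0, 0],
    [0, 0, 0],
    [0, 0, 0],
    [0, 0, 0],
    [0, 0, 0],
    [0, 0, 0],
    [0, 0, 0]
  ]
}}

```text
clock: 12.9
position: [0.5243, -0.0032, 0.1869]
ee_rot: [0.783, -0.622, -0.002, 0.002]
ft_force: [0.2, -0.3, -1.8]
grip_width: 0.276
```

Emit:
{"method": "move_arm", "body": {
  "claw": [0, 0, 0, 0, 0, 0],
  "dp": [
    [0.17, 0, 0],
    [0.17, 0, 0.05],
    [0.13, 0, 0.05],
    [0.07, 0, 0.05],
    [0.02, 0, 0.05],
    [0, 0, 0]
  ],
  "turn": [
    [0, 0, 0],
    [0, 0, 0],
    [0, 0, 0],
    [0, 0, 0],
    [0, 0, 0],
    [0, 0, 0]
  ]
}}

```text
clock: 13.4
position: [0.5484, -0.1103, 0.1451]
ee_rot: [0.783, -0.622, -0.003, 0.002]
ft_force: [-1.3, 0.4, -2.7]
grip_width: 0.273
```

Run:
```python
from h import *
o,_=snap('wrist','w12');print(o['position'],o['ee_rot'],o['ft_force'],o['grip_width'],o['joint_pos'])
goto([.551,-.1113,.0617],down(-1.342))
```

```text
[ 0.5484 -0.1103  0.1451] [ 0.783  -0.622  -0.0035  0.0023] [-1.3163  0.4196 -2.6631] 0.2728247856184632 [ 0.6942  0.3378 -0.6872  1.7097  0.2284  1.1846 -1.3964]
dp [ 0.0151 -0.0098  0.4243] turn [0.0081 0.003  0.0017]
```

View pics/w12.png

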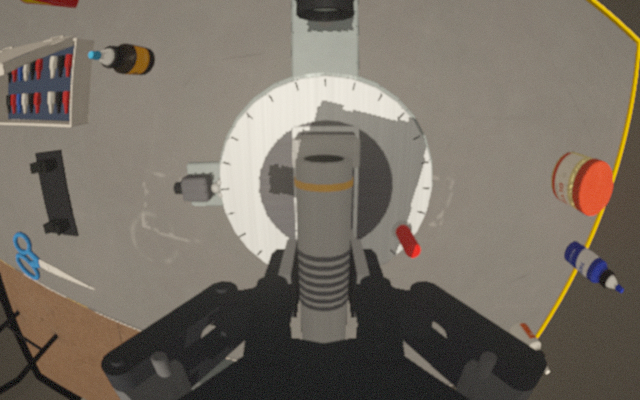

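Run:
```python
from h import *
im=cv2.imread('pics/w12.png')
cv2.imwrite('pics/w12z.png',cv2.resize(im[0:260,200:450],None,fx=2.3,fy=2.3,interpolation=2))
```

```text
(no output)
```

View pics/w12z.png

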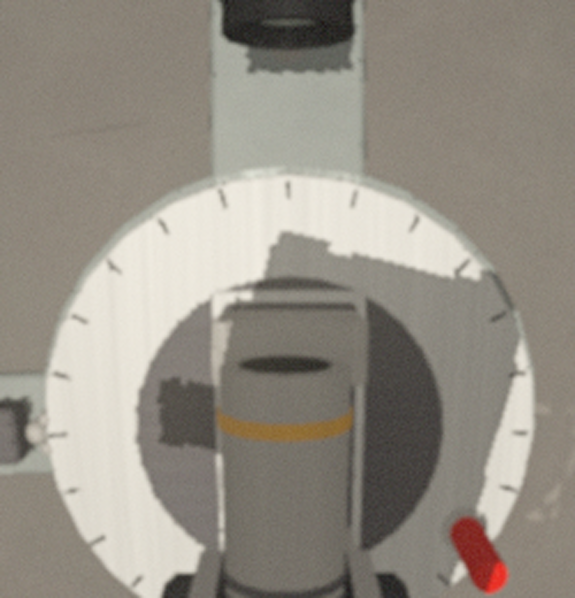

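Run:
```python
from h import *
o=manip.get_obs(); R0=R.from_quat(o['ee_rot']).inv()
w=lambda x,y:(200+x/2.3-.3,y/2.3-.3)
for n,a,z in [('vee',(290,300),.079),('veeL',(213,300),.079),('veeR',(367,300),.079),('plate near',(288,170),.005),('plate far',(287.5,60),.005),('tab L',(47,420),.024),('tab R',(535,420),.024)]:
    print(n,R0.apply(at('wrist',w(*a),z,o)-o['position']))
print('tube ring', R0.apply(at('wrist',w(284.5,425),o['position'][2]+.026,o)-o['position']))
```

```text
vee [ 0.0017 -0.0581  0.0672]
veeL [-0.0209 -0.0582  0.0673]
veeR [ 0.0243 -0.0583  0.0672]
plate near [ 0.0015 -0.1029  0.1409]
plate far [ 0.0013 -0.1478  0.1406]
tab L [-0.0946 -0.0073  0.1228]
tab R [ 0.1004 -0.0074  0.1223]
tube ring [ 0.     -0.0458 -0.0263]
```

Emit:
{"method": "move_arm", "body": {
  "claw": [0, 0, 0, 0, 0, 0],
  "dp": [
    [0.011, -0.03, 0.04],
    [0, 0, 0.1],
    [0, 0, 0.1],
    [0, 0, 0.08],
    [0, 0, 0.04],
    [0, 0, 0]
  ],
  "turn": [
    [0.008, 0.003, 0.002],
    [0, 0, 0],
    [0, 0, 0],
    [0, 0, 0],
    [0, 0, 0],
    [0, 0, 0]
  ]
}}

```text
clock: 13.95
position: [0.5559, -0.1098, 0.0748]
ee_rot: [0.783, -0.622, 0.001, 0.0]
ft_force: [-0.2, -1.4, -1.2]
grip_width: 0.269
```

Run:
```python
from h import *
o,_=snap('wrist','w13');snap('scene','s4');print(o['position'],o['ee_rot'],o['ft_force'],o['grip_width'])
a=cv2.resize(cv2.imread('pics/w13.png')[0:300,170:470],None,fx=1.33,fy=1.33,interpolation=2)
b=cv2.resize(cv2.imread('pics/s4.png')[150:230,290:370],(400,400),interpolation=2)
cv2.imwrite('pics/c4.png',cv2.hconcat([cv2.resize(a,(400,400)),b]))
```

```text
[ 0.5559 -0.1098  0.0748] [ 0.7834 -0.6215  0.0006  0.    ] [-0.172  -1.3659 -1.2034] 0.2691637858077723
```

View pics/c4.png

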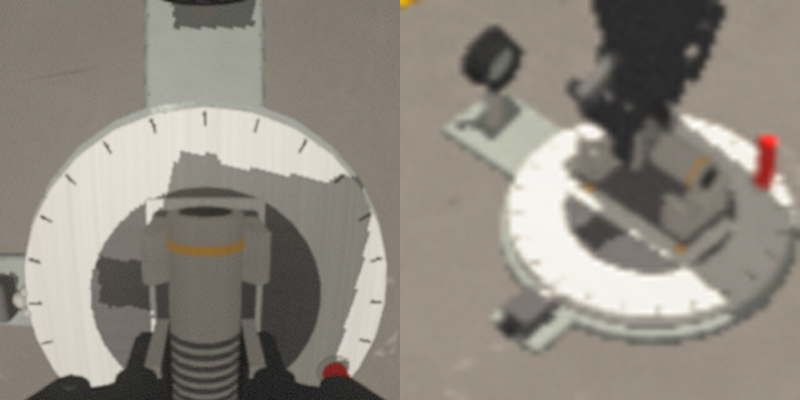

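Run:
```python
from h import *
cv2.imwrite('pics/w13z.png',cv2.resize(cv2.imread('pics/w13.png')[130:260,260:390],(780,600),interpolation=2))
```

```text
(no output)
```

View pics/w13z.png

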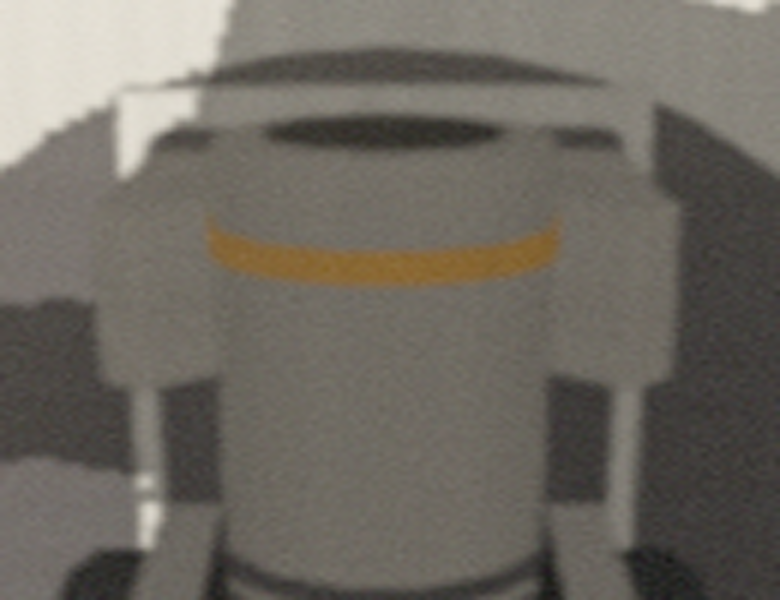

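Run:
```python
from h import *
o=manip.get_obs(); R0=R.from_quat(o['ee_rot']).inv()
w=lambda x,y:(260+x/6-.4,130+y/4.615-.4)
for a in [(97,205),(680,205),(102,385),(674,385)]:
    print(R0.apply(at('wrist',w(*a),.079,o)-o['position']))
print(R0.apply(at('wrist',w(384,267),o['position'][2]+.026,o)-o['position']))
```

```text
[-0.0222 -0.0442 -0.0019]
[ 0.0232 -0.0442 -0.0018]
[-0.0227 -0.0248 -0.002 ]
[ 0.0237 -0.0247 -0.0019]
[ 0.0001 -0.0445 -0.0259]
```

Emit:
{"method": "move_arm", "body": {
  "claw": [0, 0, 0, 0],
  "dp": [
    [0.003, 0.014, 0.02],
    [0, 0, 0.02],
    [0, 0, 0.01],
    [0, 0, 0]
  ],
  "turn": [
    [0, 0, 0],
    [0, 0, 0],
    [0, 0, 0],
    [0, 0, 0]
  ]
}}

```text
clock: 14.38
position: [0.5538, -0.1128, 0.066]
ee_rot: [0.783, -0.622, 0.002, -0.0]
ft_force: [-0.4, 1.0, -2.2]
grip_width: 0.27
```

Emit:
{"method": "move_arm", "body": {
  "claw": [0, 0],
  "dp": [
    [0, 0, 0.01],
    [0, 0, 0]
  ],
  "turn": [
    [0, 0, 0],
    [0, 0, 0]
  ]
}}

```text
clock: 14.55
position: [0.554, -0.1126, 0.0641]
ee_rot: [0.783, -0.622, 0.002, -0.0]
ft_force: [-0.1, -0.3, -2.4]
grip_width: 0.275
```

Emit:
{"method": "move_arm", "body": {
  "claw": [0, 0],
  "dp": [
    [0, 0, 0.012],
    [0, 0, 0]
  ],
  "turn": [
    [0, 0, 0],
    [0, 0, 0]
  ]
}}

```text
clock: 14.72
position: [0.5544, -0.1125, 0.0619]
ee_rot: [0.783, -0.622, 0.002, -0.0]
ft_force: [-0.5, 0.5, 1.2]
grip_width: 0.269
```

Run:
```python
from h import *
o,_=snap('wrist','w14');print(o['position'],o['ee_rot'],o['ft_force'])
cv2.imwrite('pics/w14z.png',cv2.resize(cv2.imread('pics/w14.png')[130:260,260:390],(780,600),interpolation=2))
```

```text
[ 0.5544 -0.1125  0.0619] [ 0.7828 -0.6223  0.002  -0.0004] [-0.4798  0.4652  1.2088]
```

View pics/w14z.png

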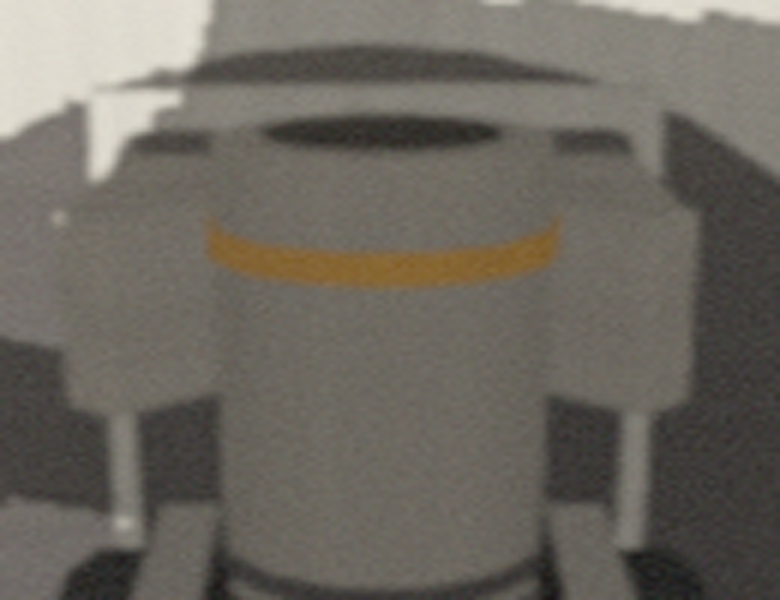

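Run:
```python
from h import *
o=manip.get_obs(); R0=R.from_quat(o['ee_rot']).inv()
w=lambda x,y:(260+x/6-.4,130+y/4.615-.4)
for a in [(60,212),(698,212),(70,410),(690,410)]:
    print(R0.apply(at('wrist',w(*a),.079,o)-o['position']))
```

```text
[-0.0225 -0.0472 -0.0169]
[ 0.022  -0.0471 -0.0167]
[-0.0228 -0.0279 -0.0169]
[ 0.0224 -0.0278 -0.0168]
```

Emit:
{"method": "move_arm", "body": {
  "claw": [0, 0],
  "dp": [
    [0, 0, 0.01],
    [0, 0, 0]
  ],
  "turn": [
    [0, 0, 0],
    [0, 0, 0]
  ]
}}

```text
clock: 14.93
position: [0.5544, -0.1126, 0.06]
ee_rot: [0.783, -0.622, 0.002, -0.0]
ft_force: [0.0, 1.0, 3.4]
grip_width: 0.274
```

Emit:
{"method": "move_arm", "body": {
  "claw": [0, 0],
  "dp": [
    [0, 0, 0.01],
    [0, 0, 0]
  ],
  "turn": [
    [0, 0, 0],
    [0, 0, 0]
  ]
}}

```text
clock: 15.1
position: [0.5544, -0.1126, 0.058]
ee_rot: [0.783, -0.622, 0.002, -0.0]
ft_force: [-0.6, 0.8, 4.7]
grip_width: 0.276
```

Emit:
{"method": "move_arm", "body": {
  "claw": [0, 0],
  "dp": [
    [0, 0, 0.008],
    [0, 0, 0]
  ],
  "turn": [
    [0, 0, 0],
    [0, 0, 0]
  ]
}}

```text
clock: 15.27
position: [0.5545, -0.1127, 0.0565]
ee_rot: [0.783, -0.622, 0.002, -0.0]
ft_force: [0.1, -0.3, 6.2]
grip_width: 0.276
```

Run:
```python
from h import *
o,_=snap('wrist','w15');snap('scene','s5');o=manip.get_obs();print(o['position'],o['ee_rot'],o['ft_force'])
a=cv2.resize(cv2.imread('pics/w15.png')[130:260,260:390],(400,400),interpolation=2)
b=cv2.resize(cv2.imread('pics/s5.png')[165:225,310:370],(400,400),interpolation=2)
cv2.imwrite('pics/c5.png',cv2.hconcat([a,b]))
```

```text
[ 0.5544 -0.1127  0.0567] [ 0.7828 -0.6223  0.0021 -0.0004] [-0.1034  0.6375  5.921 ]
```

View pics/c5.png

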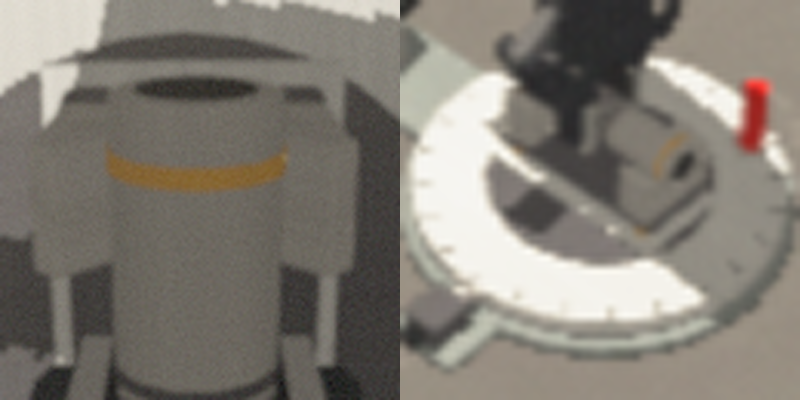

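Emit:
{"method": "move_arm", "body": {
  "claw": [0, 0, 0, 0, 0, 0],
  "dp": [
    [0, 0, 0],
    [0, 0, 0],
    [0, 0, 0],
    [0, 0, 0],
    [0, 0, 0],
    [0, 0, 0]
  ],
  "turn": [
    [0, 0, 0],
    [0, 0, 0],
    [0, 0, 0],
    [0, 0, 0],
    [0, 0, 0],
    [0, 0, 0]
  ]
}}

```text
clock: 15.87
position: [0.5544, -0.1127, 0.0567]
ee_rot: [0.783, -0.622, 0.002, -0.0]
ft_force: [-0.4, 0.1, 5.5]
grip_width: 0.274
```

Run:
```python
from h import *
im=cv2.imread('pics/w15.png');cv2.imwrite('pics/w15z.png',cv2.resize(im[0:300,170:470],(600,600),interpolation=2))
```

```text
(no output)
```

View pics/w15z.png

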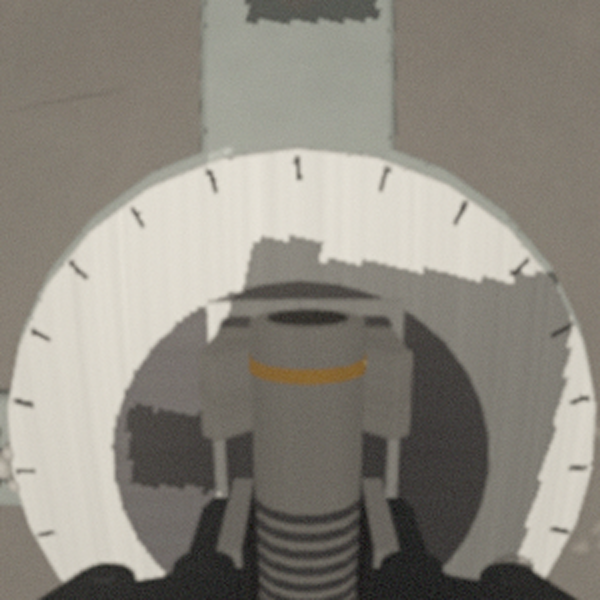

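Run:
```python
from h import *
print(manip.hand_in()); o=manip.get_obs();print(o['clock'],o['position'],o['ft_force'])
```

```text
the job is handed in; nothing more can be done
None
the job is handed in; nothing more can be done
```

The job is handed in at about 15.9 s of the 58 s, with the tube held pressed down in the V-block and the table in its detent. No verdict is reported, so what follows is from my own checks.

**Table:** I turned it counter-clockwise by the red post. While feeling for the detent I went slightly past it, came back a little past it the other way, then re-entered it counter-clockwise and let go. In the wrist picture the groove then pointed at 0.23 rad. The base's lens axis read 0.20 to 0.24 rad, depending on which edge I measured.

**Tube:** I gripped it at 50 N, lifted it out of its rest to a centre height of about 0.2 m, and lowered it into the vees. In the last wrist measurement, at first contact, it was within about 1 mm of the seat both along and across the groove. Its length was within about 0.01 rad of the groove.

**Press:**
- The wrist force rose from about -2.3 N hanging free to 5.5–6 N, at about 0.75 N per mm. That matches the sprung V-block.
- From the tube's height of about 70 mm and this force, I put the sinking at 4.5 to 6 mm.
- Position and grip held steady for the 0.5 s before hand-in.

**Not fully settled:** the V-block sits about 1.7 mm sideways on its float, so the two flanks may not be loaded quite equally. The sinking, the flank forces and the table's joint angle could not be read directly and are inferred. The bottles and jar were not touched.

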